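# Restock the tea display and set its cover

## Task

Restock the tea display on the coffee bar: swing its stiff clear cover right back first, stand every tea carton upright in the tray in one row between the end wall and the sliding stop (62 mm side across the tray), and push the stop up snug so that no gaps are left in the row. Then bring the cover to 60 degrees above level, where the sloping brass strips point, let go and check that it stays there. Leave the mug, jug and timer alone.

Things in the scene. Friction and masses are not known exactly. Their poses are not given: they have to be found in the camera images.
- rack: Wooden tray fixed on the counter, 355 mm long (its y), floor 8 mm thick. Origin: on the counter under the middle of its channel; x points away from the robot, y along the row, z up. Channel 80 mm wide (x -40..+40 mm) between 6 mm lips whose tops are 30 mm above the counter. Fixed end wall at +y: 80 mm wide, top at 90 mm, inner face at y = +147.5. Steel posts at x = +92, y = +-171.5, top 130 mm.
- wall_face (a point): Centre of the end wall's inner face, at rack (0, 147.5, 50) mm; the face looks to -y of the rack.
- stop (a joint): Sliding end stop: upright aluminium plate 74 mm wide, 10 mm thick, top 87 mm above the counter. Value: slide in m towards the end wall; 0 = fully back (inner face at rack y = -142.5 mm), at most 0.20. Drags with about 2.5 N, stays where left. Push it from outside (-y), or pinch its top edge.
- stop_face (a point): Centre of the stop's inner face (the one that looks to the end wall), 50 mm above the counter; the outer face is 10 mm behind it, to -y. Moves with the stop.
- cover (a joint): Clear cover in a black frame, 327 mm wide, 120 mm from hinge to edge. Hinge axis along rack y at rack x = +85, height 125 mm. Value: opening in rad; 0 = level over the tray, grows as the front edge rises and swings away from the robot; 1.047 = 60 degrees (parallel to the brass strip on each post), 1.90 = rear stop. Stiff: friction 0.55 N m, 3 to 5 N at the bar; stays at any angle.
- cover_bar (a point): Middle of the round steel handle bar at the cover's free edge: 14 mm thick, 130 mm long along rack y, axis 165 mm from the hinge axis in the cover's plane. 38 mm clear gap between bar and cover edge, between two arms 120 mm apart. Can be pinched from above, fingers on its near and far sides, and turns between them.
- carton0: Tea carton, rigid, cardboard brown with a pale label and a dark band near the top: 62 mm (its x) by 42 mm (its y) by 72 mm high, about 140 g, heavier at the bottom. Origin: centre of its underside. Stands upright on the counter to the robot's right at the start; 3 to 5 of the five cartons are there (absent ones read None).
- carton1: Tea carton, rigid, cardboard brown with a pale label and a dark band near the top: 62 mm (its x) by 42 mm (its y) by 72 mm high, about 140 g, heavier at the bottom. Origin: centre of its underside. Stands upright on the counter to the robot's right at the start; 3 to 5 of the five cartons are there (absent ones read None).
- carton2: Tea carton, rigid, cardboard brown with a pale label and a dark band near the top: 62 mm (its x) by 42 mm (its y) by 72 mm high, about 140 g, heavier at the bottom. Origin: centre of its underside. Stands upright on the counter to the robot's right at the start; 3 to 5 of the five cartons are there (absent ones read None).
- carton3: Tea carton, rigid, cardboard brown with a pale label and a dark band near the top: 62 mm (its x) by 42 mm (its y) by 72 mm high, about 140 g, heavier at the bottom. Origin: centre of its underside. Stands upright on the counter to the robot's right at the start; 3 to 5 of the five cartons are there (absent ones read None).
- carton4: Tea carton, rigid, cardboard brown with a pale label and a dark band near the top: 62 mm (its x) by 42 mm (its y) by 72 mm high, about 140 g, heavier at the bottom. Origin: centre of its underside. Stands upright on the counter to the robot's right at the start; 3 to 5 of the five cartons are there (absent ones read None).
- mug: Bystander: black mug, 80 mm across, 85 mm high, origin centre of its underside. Leave alone.
- jug: Bystander: steel milk jug, 84 mm across, 110 mm high, origin centre of its underside. Leave alone.
- timer: Bystander: white timer, 30 by 75 by 70 mm high, origin centre of its underside. Leave alone.
There are look-alikes about, which are no part of the job. Leave any red or turquoise look-alike of the carton0 alone. Leave any pink look-alike of the carton3 alone.

How it is judged (in metres and radians):
On the way, in this order (a step that is already met when the one before it is completed fails the run):
1. the cover is swung right back (more than 1.7 rad) (value of joint cover above 1.7 rad), for 0.2 s.
2. all cartons stand in one snug row between end wall and stop (x of carton0 in the frame of rack between -0.02 and 0.02 m and z of carton0 in the frame of rack between 0.004 and 0.013 m and angle between each of carton0, carton1, carton2, carton3, carton4's own z axis and vertical below 0.08 rad and angle between the y axis of each of carton0, carton1, carton2, carton3, carton4 and the y axis of rack, either way round below 0.1 rad and (y of wall_face in the frame of carton0 between 0.018 and 0.025 m or y of stop_face in the frame of carton0 between 0.018 and 0.025 m or y of carton1 in the frame of carton0 between 0.039 and 0.046 m or y of carton2 in the frame of carton0 between 0.039 and 0.046 m or y of carton3 in the frame of carton0 between 0.039 and 0.046 m or y of carton4 in the frame of carton0 between 0.039 and 0.046 m) and (y of wall_face in the frame of carton0 between -0.025 and -0.018 m or y of stop_face in the frame of carton0 between -0.025 and -0.018 m or y of carton1 in the frame of carton0 between -0.046 and -0.039 m or y of carton2 in the frame of carton0 between -0.046 and -0.039 m or y of carton3 in the frame of carton0 between -0.046 and -0.039 m or y of carton4 in the frame of carton0 between -0.046 and -0.039 m) and x of carton1 in the frame of rack between -0.02 and 0.02 m and z of carton1 in the frame of rack between 0.004 and 0.013 m and (y of wall_face in the frame of carton1 between 0.018 and 0.025 m or y of stop_face in the frame of carton1 between 0.018 and 0.025 m or y of carton0 in the frame of carton1 between 0.039 and 0.046 m or y of carton2 in the frame of carton1 between 0.039 and 0.046 m or y of carton3 in the frame of carton1 between 0.039 and 0.046 m or y of carton4 in the frame of carton1 between 0.039 and 0.046 m) and (y of wall_face in the frame of carton1 between -0.025 and -0.018 m or y of stop_face in the frame of carton1 between -0.025 and -0.018 m or y of carton0 in the frame of carton1 between -0.046 and -0.039 m or y of carton2 in the frame of carton1 between -0.046 and -0.039 m or y of carton3 in the frame of carton1 between -0.046 and -0.039 m or y of carton4 in the frame of carton1 between -0.046 and -0.039 m) and x of carton2 in the frame of rack between -0.02 and 0.02 m and z of carton2 in the frame of rack between 0.004 and 0.013 m and (y of wall_face in the frame of carton2 between 0.018 and 0.025 m or y of stop_face in the frame of carton2 between 0.018 and 0.025 m or y of carton0 in the frame of carton2 between 0.039 and 0.046 m or y of carton1 in the frame of carton2 between 0.039 and 0.046 m or y of carton3 in the frame of carton2 between 0.039 and 0.046 m or y of carton4 in the frame of carton2 between 0.039 and 0.046 m) and (y of wall_face in the frame of carton2 between -0.025 and -0.018 m or y of stop_face in the frame of carton2 between -0.025 and -0.018 m or y of carton0 in the frame of carton2 between -0.046 and -0.039 m or y of carton1 in the frame of carton2 between -0.046 and -0.039 m or y of carton3 in the frame of carton2 between -0.046 and -0.039 m or y of carton4 in the frame of carton2 between -0.046 and -0.039 m) and x of carton3 in the frame of rack between -0.02 and 0.02 m and z of carton3 in the frame of rack between 0.004 and 0.013 m and (y of wall_face in the frame of carton3 between 0.018 and 0.025 m or y of stop_face in the frame of carton3 between 0.018 and 0.025 m or y of carton0 in the frame of carton3 between 0.039 and 0.046 m or y of carton1 in the frame of carton3 between 0.039 and 0.046 m or y of carton2 in the frame of carton3 between 0.039 and 0.046 m or y of carton4 in the frame of carton3 between 0.039 and 0.046 m) and (y of wall_face in the frame of carton3 between -0.025 and -0.018 m or y of stop_face in the frame of carton3 between -0.025 and -0.018 m or y of carton0 in the frame of carton3 between -0.046 and -0.039 m or y of carton1 in the frame of carton3 between -0.046 and -0.039 m or y of carton2 in the frame of carton3 between -0.046 and -0.039 m or y of carton4 in the frame of carton3 between -0.046 and -0.039 m) and x of carton4 in the frame of rack between -0.02 and 0.02 m and z of carton4 in the frame of rack between 0.004 and 0.013 m and (y of wall_face in the frame of carton4 between 0.018 and 0.025 m or y of stop_face in the frame of carton4 between 0.018 and 0.025 m or y of carton0 in the frame of carton4 between 0.039 and 0.046 m or y of carton1 in the frame of carton4 between 0.039 and 0.046 m or y of carton2 in the frame of carton4 between 0.039 and 0.046 m or y of carton3 in the frame of carton4 between 0.039 and 0.046 m) and (y of wall_face in the frame of carton4 between -0.025 and -0.018 m or y of stop_face in the frame of carton4 between -0.025 and -0.018 m or y of carton0 in the frame of carton4 between -0.046 and -0.039 m or y of carton1 in the frame of carton4 between -0.046 and -0.039 m or y of carton2 in the frame of carton4 between -0.046 and -0.039 m or y of carton3 in the frame of carton4 between -0.046 and -0.039 m) and linear speed of each of carton0, carton1, carton2, carton3, carton4 below 0.02 m/s), for 0.3 s.
3. the cover stands at 60 degrees, let go, and holds (value of joint cover between 0.977 and 1.117 rad and velocity of joint cover between -0.03 and 0.03 rad/s and contact force between the fingers and cover below 0.1 N), for 0.8 s.
At the end, for the whole second after the job is handed in: Every carton stands upright (within 0.08 rad) on the tray floor, square to the rack (within 0.1 rad), in one row without gaps over 4 mm from end wall to stop; the cover stands still at 1.047 rad within 0.07 rad, released (all of step 2 and all of step 3); the robot touches nothing.
It fails at once if a bystander is moved more than 30 mm or tipped (distance of any of mug, jug, timer from where it was at the start of the episode above 0.03 m or angle between any of mug, jug, timer's own z axis and vertical above 0.4 rad).
Of carton0, carton1, carton2, carton3, carton4 only 3 to 5 are there at a start; the rules pass over those that are not, and their reading is None.
At some moment in a run one of carton0, carton1, carton2, carton3, carton4 may be knocked a few centimetres aside while the robot is not near it.
It also fails if it takes over 210 s, if anything falls off the work surface, if the arm or the gripper's body presses on something with over 40 N, if the wrist force passes 120 N, or if a joint passes its speed limit or range.

## Robot

A 6-joint arm with a two-finger parallel gripper is mounted at the origin on the work surface. World frame = base frame: x ahead of the robot, y to its left, z up, the work surface at z = 0. Lengths are in mm, angles in degrees, forces in N, time in s.
With the tool pointing down it reaches from about 300 to 850 mm from the base axis. Payload 4.2 kg.
Tool frame: the origin (TCP) lies between the finger pads; the fingertips stand 22 mm ahead of it and the grasp point (between the pads) lies 3 mm ahead of it; z points along the fingers, y is the direction in which the jaws open and shut (so a half turn about z gives the same grasp; the last joint's range is limited). The gripper opens to 91 mm and grips with 3 to 60 N. Pads are 32 mm wide; open, the fingers measure 118 mm over their backs; the gripper's body (76 mm by 178 mm) begins 60 mm behind the grasp point.
Start: joints at [65.489, 18.312, 89.639, -0, 72.044, -1.146], TCP at [228.043, 527.861, 235.976] pointing down, gripper open.
Joint ranges: [-177.97, 177.97], [-48.28, 115.42], [12.27, 149.76], [-77.06, 257.06], [2.81, 150.46], [-146.56, 146.56]. Speed limits (degrees/s): [147.25, 147.25, 180, 180, 180, 180].

## Interface

Orientations are given as [roll, pitch, yaw] about the fixed x, y, z axes, in that order (R = Rz(yaw) Ry(pitch) Rx(roll)).
In Python, from workcell import telemetry, cams, env gives the robot as it stands.
- The arm moves only by the shell command python3 -m inch 'ROWS' [FORCE]. ROWS is JSON, a list of rows, each an object of numbers: "x", "y", "z": the shift along the tool's x, y, z in cm; "yaw": the turn about the tool's z in units of 5 degrees (1.0 is 5 degrees); "gripper": the gripper's target within -1 to 1 (fully open at 1, half-way at 0, shut at -1). A call has 1 to 12 rows; each row shifts and turns the commanded pose from where the row before left it, along the tool's axes as they then stand; what a row does not reach is not made up. A row lasts 1/12 s, in which the tool goes at most 41.7 mm and 7.16 degrees, less where a joint would pass 70% of its speed; a pose out of reach is approached as far as the arm can. A call is refused whole if a number of a shift passes 4.17 or a number of a turn 1, either way. A call with a gripper value outside its range is refused whole. The fingers move at their own pace and stop on an object; FORCE is the grip in N (left out, the last holds). Time passes only in rows, so rows that do not move let the fingers close. It gives the time, the measured TCP pose, the force and the opening at its end, in the units of the state.
- telemetry.state(): the state, without advancing time (a new reading comes with each control period).
- cams.grab_frame(name): name is "scene" or "top" or "wrist"; returns a dict with "pixels" (480x640x3 uint8, red, green, blue), "mtx" (3x3 intrinsics, pixels), "rvec" (rotation vector, rad) and "tvec" (3), from world to camera coordinates, as OpenCV has them. Camera axes: x right, y down, z forward; pixel columns grow to the right and rows downward; lengths in mm; the calibration is good to about 2 mm. A picture is of the moment at which its call begins. There is no depth.
- env.job_done(): hands the job in, once; it reports no verdict.
The state is a dict: "time_s": time; "qpos": joint angles; "qvel": joint speeds; "effort": joint torques, N m; "ee_pos": TCP position; "ee_rot": TCP orientation; "force": force on the tool from outside, world axes, zero at the start; "torque": the same for the moment, N m; "gripper_width": finger opening in mm.
Only numpy, scipy, OpenCV 4.12 (cv2) and the standard library are available. Lean on these libraries where they do the work, as an engineer would, in place of code of your own. Each camera call takes 0.05 s, during which the arm holds its last target. There are 200 camera calls.

## Working session

There is one attempt and no reset: what is moved stays moved. The work goes in short steps, Python scripts to look and compute and a shell command to move; the robot and the scene stay as the last step left them, time stands still between calls to the robot, and variables do not carry over. Pictures are saved under pics/ and viewed, about 12 in all and at most 16, crops included, and the job is handed in when it is done.

```bash
ls; mkdir -p pics
python3 - <<'E'
from workcell import telemetry, cams
import cv2
print(telemetry.state())
for n in ("scene","top"):
    f=cams.grab_frame(n); cv2.imwrite(f"pics/{n}0.png",f["pixels"][:,:,::-1])
    print(n,f["mtx"].tolist(),f["rvec"],f["tvec"])
E
```

```text
pics
{'time_s': 0.0, 'qpos': array([ 6.54887960e+01,  1.83516541e+01,  8.97073493e+01, -1.52444314e-03,
        7.20427021e+01, -1.14586330e+00]), 'qvel': array([ 0.01136543, -0.0023657 , -0.00479099, -0.04693381,  0.05710647,
       -0.1525807 ]), 'effort': array([ 3.78230188e-04, -4.12463307e+01, -2.31979269e+01,  7.27508054e-02,
        4.56269877e-02, -1.33618942e-04]), 'ee_pos': array([227.85231563, 527.41760889, 235.11371899]), 'ee_rot': array([-1.79898286e+02, -5.84823988e-04,  1.56635130e+02]), 'force': array([-0.5516237 ,  0.1688512 ,  0.03183093]), 'torque': array([-0.06237685,  0.00620451,  0.01745521]), 'gripper_width': 91.43961519262717}
scene [[435.16102072487695, 0.0, 314.85604296702616], [0.0, 435.16102072487695, 246.54125565517973], [0.0, 0.0, 1.0]] [ 0.71139767  2.55112877 -1.16866155] [ 421.36171978 -113.34538961 1333.67732119]
top [[563.7404241717549, 0.0, 322.5312577802968], [0.0, 563.7404241717549, 243.09946959652524], [0.0, 0.0, 1.0]] [ 2.15318125 -2.11694887  0.19016245] [  57.31241284  553.23608028 1279.41554371]
```

View pics/top0.png

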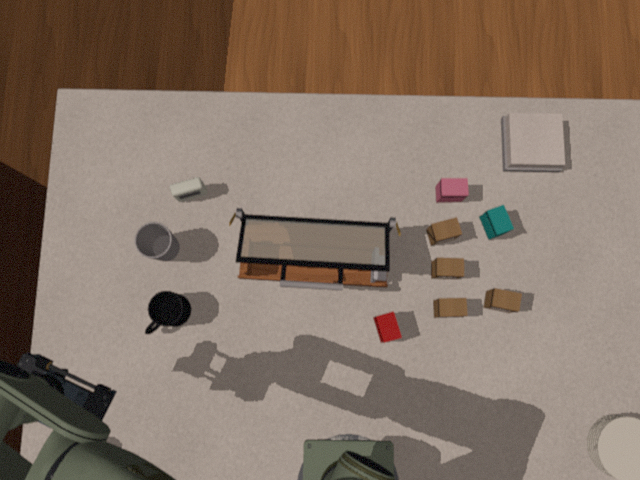

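View pics/scene0.png

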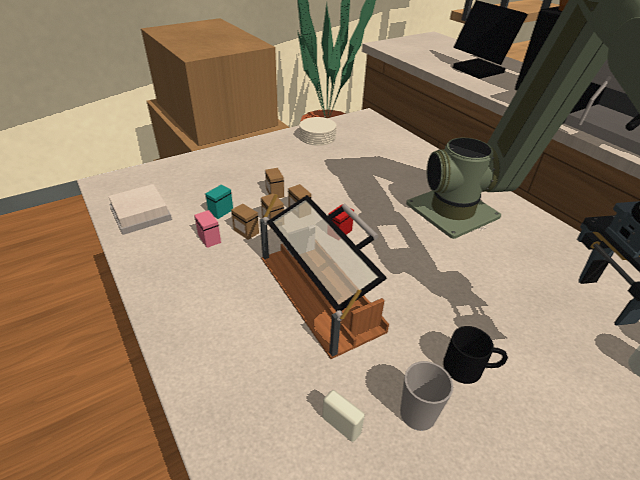

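Top view: four brown cartons at about (445,232), (449,268), (450,307) and (503,300). The look-alikes are pink (453,189), turquoise (496,222) and red (388,327). The rack's end wall is on the left (+y) and the stop at about (378,270). I'll enlarge a crop and measure.

```bash
cat > h.py <<'E'
import numpy as np, cv2
from workcell import telemetry, cams
def grab(n,save=None):
    f=cams.grab_frame(n); f["R"]=cv2.Rodrigues(np.array(f["rvec"],float))[0]; f["t"]=np.array(f["tvec"],float).ravel(); f["K"]=np.array(f["mtx"])
    f["bgr"]=f["pixels"][:,:,::-1].copy()
    if save: cv2.imwrite("pics/"+save,f["bgr"])
    return f
def ray(f,uv,z):
    uv=np.atleast_2d(np.array(uv,float)); d=np.c_[uv,np.ones(len(uv))]@np.linalg.inv(f["K"]).T@f["R"]
    c=-f["R"].T@f["t"]; return c+d*((z-c[2])/d[:,2])[:,None]
def proj(f,P):
    return cv2.projectPoints(np.atleast_2d(np.array(P,float)),f["R"],f["t"],f["K"],None)[0].reshape(-1,2)
def st():
    s=telemetry.state(); print("t%.2f"%s["time_s"],"p",s["ee_pos"].round(1),"r",s["ee_rot"].round(2),"F",s["force"].round(1),"w%.1f"%s["gripper_width"],"q",s["qpos"].round(1)); return s
E
python3 - <<'E'
from h import *
f=grab("top"); b=f["bgr"]; hsv=cv2.cvtColor(b,cv2.COLOR_BGR2HSV)
print("cam",-f["R"].T@f["t"])
m=cv2.inRange(hsv,(5,90,40),(25,255,255)); m[:,:415]=0; m[:110]=0;m=cv2.morphologyEx(m,cv2.MORPH_CLOSE,np.ones((3,3)))
for c in cv2.findContours(m,0,2)[0]:
    if cv2.contourArea(c)>150:
        r=cv2.minAreaRect(c); print(r, hsv[int(r[0][1]),int(r[0][0])], ray(f,r[0],72)[0].round(0))
for p in [(239,213),(392,221)]: print("post?",ray(f,p,130)[0].round(0))
cv2.imwrite("pics/crop1.png",np.hstack([cv2.resize(b[195:345,225:405],None,fx=2.6,fy=2.6,interpolation=2),cv2.resize(b[175:325,420:530],None,fx=2.6,fy=2.6,interpolation=2)]))
E
```

```text
cam [ 326.41841044   73.65050275 1354.35801451]
((450.0, 307.0), (18.0, 32.0), 90.0) [ 16 112 132] [ 406. -225.   72.]
((502.6458740234375, 299.46337890625), (35.31087875366211, 19.827808380126953), 9.090276718139648) [ 14 118 132] [ 425. -345.   72.]
((447.0, 267.5), (19.0, 32.0), 90.0) [ 15 123 129] [ 496. -220.   72.]
((443.5694580078125, 230.43247985839844), (19.448348999023438, 32.87593460083008), 72.34988403320312) [ 15 122 128] [ 583. -214.   72.]
post? [602. 254. 130.]
post? [590. -86. 130.]
```

View pics/crop1.png

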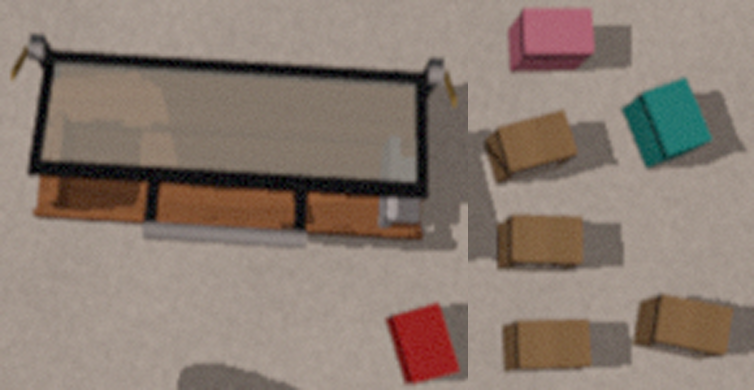

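Crop: the four brown cartons are plain and distinct from the pink, turquoise and red boxes. The post tops are at full-image pixels (239.6,212.3) and (392.3,221.9), the bar middle at (311.5,285). Now the rack fit, the cover angle, and the top-face rectangles of the cartons.

Run:
```python
from h import *
from scipy.optimize import least_squares
f=grab("top"); s=grab("scene"); b=f["bgr"]
P=ray(f,[(239.6,212.3),(392.3,221.9)],130)[:,:2]; d=P[0]-P[1]; yaw=np.arctan2(-d[0],d[1]); 
o=P.mean(0)-92*np.array([np.cos(yaw),np.sin(yaw)]); print("rack",o,np.degrees(yaw),np.hypot(*d))
R=np.array([[np.cos(yaw),-np.sin(yaw),0],[np.sin(yaw),np.cos(yaw),0],[0,0,1]])
W=lambda p:np.atleast_2d(p)@R.T+np.r_[o,0]
for a in range(0,45,5):
    t=np.radians(a);p=W([85-165*np.cos(t),0,125+165*np.sin(t)])
    print(a,p.round(0),proj(f,p).round(1),proj(s,p).round(1))
v=b.copy(); 
for z,c,q in [(30,(0,255,0),[(-46,-177,30),(-46,177,30)]),(90,(255,0,0),[(-40,147.5,90),(40,147.5,90)])]:
    uv=proj(f,W(q)); cv2.line(v,*[tuple(int(x) for x in u.round()) for u in uv],c,1)
# carton tops by brightness
hsv=cv2.cvtColor(b,cv2.COLOR_BGR2HSV)
m=cv2.inRange(hsv,(5,90,115),(25,255,255)); m[:,:415]=0; m[:110]=0
for c in cv2.findContours(m,0,2)[0]:
    if cv2.contourArea(c)>150:
        uv=c[:,0].astype(float); w=ray(f,uv,72)[:,:2].astype(np.float32); r=cv2.minAreaRect(w); print("carton",np.round(r[0]),np.round(r[1],0),round(r[2],1))
cv2.imwrite("pics/crop2.png",np.hstack([cv2.resize(v[195:345,225:405],None,fx=2.2,fy=2.2),cv2.resize(s["bgr"][180:360,240:400],None,fx=2.2,fy=2.2)[:330]]))
```

```text
rack [504.3224453  87.0104717] -2.644681415090154 339.9068597927784
0 [[424.  91. 125.]] [[310.8 294.6]] [[362.  238.7]]
5 [[425.  91. 139.]] [[310.8 293.8]] [[362.3 234. ]]
10 [[427.  91. 154.]] [[310.8 292.4]] [[362.2 229.4]]
15 [[430.  90. 168.]] [[310.8 290.3]] [[361.6 224.9]]
20 [[434.  90. 181.]] [[310.8 287.7]] [[360.5 220.6]]
25 [[440.  90. 195.]] [[310.9 284.4]] [[359.  216.5]]
30 [[446.  90. 208.]] [[311.1 280.6]] [[357.  212.7]]
35 [[454.  89. 220.]] [[311.2 276.1]] [[354.4 209.1]]
40 [[463.  89. 231.]] [[311.5 271.2]] [[351.5 205.9]]
carton [ 406. -231.] [41. 61.] 1.0
carton [ 426. -354.] [61. 41.] 78.8
carton [ 499. -227.] [60. 40.] 89.0
carton [ 587. -221.] [39. 62.] 15.2
```

View pics/crop2.png

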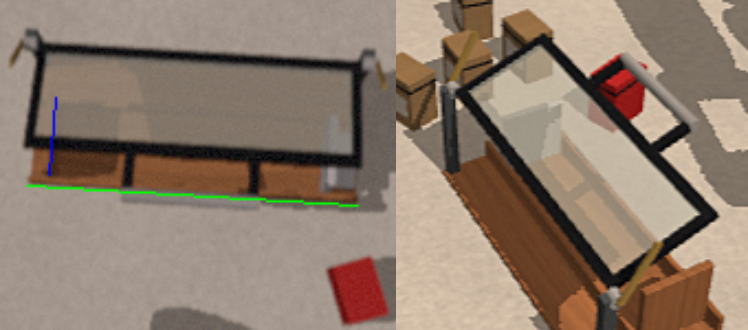

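```bash
cat >> h.py <<'E'
def to(x,y,z,psi=None):
    s=st(); ps=np.radians(s["ee_rot"][2]); d=np.array([x,y,z])-s["ee_pos"]; c,n=np.cos(ps),np.sin(ps)
    v=np.array([c*d[0]+n*d[1], n*d[0]-c*d[1], -d[2]])/10
    print("tool shift cm",v.round(2),"turn units",None if psi is None else round(-((psi-s["ee_rot"][2]+180)%360-180)/5,2))
E
python3 -m inch '[{"yaw":1,"z":-0.5},{"yaw":1,"z":-0.5},{"yaw":1,"z":-0.5},{"yaw":1,"z":-0.5},{"yaw":1,"z":-0.5},{"yaw":1},{"yaw":1},{"yaw":1},{"yaw":1},{"yaw":1},{"yaw":1},{"yaw":1}]'
python3 -m inch '[{"yaw":1},{"yaw":0.84,"gripper":-0.23},{},{},{}]'
python3 -c "
from h import *
to(437,90,260,87.4)"
```

```text
t0.25 p [228.  527.7 235.6] r [-179.95   -0.    156.63] F [-0.1  0.3 -0. ] w91.0 q [65.5 18.3 89.7  0.  72.  -1.1]
tool shift cm [-36.55 -31.89  -2.44] turn units 13.85invalid input
invalid input
```

```bash
python3 -m inch '[{"x":0,"y":0,"z":-0.5,"yaw":1,"gripper":1},{"x":0,"y":0,"z":-0.5,"yaw":1,"gripper":1}]'; python3 -m inch '[{"x":0,"y":0,"z":-0.5,"yaw":1}]';  python3 -m inch '[{"z":-0.5,"gripper":1}]'
```

```text
time_s: 0.42
ee_pos: [227.9, 527.6, 245.6]
ee_rot: [-179.9, 0.0, 146.4]
force: [0.1, 0.1, 0.1]
gripper_width: 91.2invalid input
invalid input
```

```bash
python3 -m inch '[{"x":0,"y":0,"z":-0.5,"yaw":1,"gripper":1},{"x":0,"y":0,"z":-0.5,"yaw":1,"gripper":1},{"x":0,"y":0,"z":-0.4,"yaw":1,"gripper":1},{"x":0,"y":0,"z":0,"yaw":1,"gripper":1},{"x":0,"y":0,"z":0,"yaw":1,"gripper":1},{"x":0,"y":0,"z":0,"yaw":1,"gripper":1},{"x":0,"y":0,"z":0,"yaw":1,"gripper":1},{"x":0,"y":0,"z":0,"yaw":1,"gripper":1},{"x":0,"y":0,"z":0,"yaw":1,"gripper":1},{"x":0,"y":0,"z":0,"yaw":1,"gripper":-0.23},{"x":0,"y":0,"z":0,"yaw":1,"gripper":-0.23},{"x":0,"y":0,"z":0,"yaw":0.84,"gripper":-0.23}]'
python3 -c "
from h import *
to(437,90,260,87.4)"
```

```text
time_s: 1.42
ee_pos: [228.0, 527.8, 259.8]
ee_rot: [-180.0, 0.0, 87.2]
force: [0.0, 0.3, -0.2]
gripper_width: 73.9
t1.42 p [228.  527.8 259.8] r [-1.7999e+02  2.0000e-02  8.7200e+01] F [ 0.   0.3 -0.2] w73.9 q [65.5 17.5 87.3  0.  75.2 68.3]
tool shift cm [-4.270e+01  2.301e+01 -2.000e-02] turn units -0.04
```

```bash
python3 -m inch '[{"x":-3,"y":1.6,"z":0,"yaw":0,"gripper":-0.23},{"x":-3,"y":1.6,"z":0,"yaw":0,"gripper":-0.23},{"x":-3,"y":1.6,"z":0,"yaw":0,"gripper":-0.23},{"x":-3,"y":1.6,"z":0,"yaw":0,"gripper":-0.23},{"x":-3,"y":1.6,"z":0,"yaw":0,"gripper":-0.23},{"x":-3,"y":1.6,"z":0,"yaw":0,"gripper":-0.23},{"x":-3,"y":1.6,"z":0,"yaw":0,"gripper":-0.23},{"x":-3,"y":1.6,"z":0,"yaw":0,"gripper":-0.23},{"x":-3,"y":1.6,"z":0,"yaw":0,"gripper":-0.23},{"x":-3,"y":1.6,"z":0,"yaw":0,"gripper":-0.23},{"x":-3,"y":1.6,"z":0,"yaw":0,"gripper":-0.23},{"x":-3,"y":1.6,"z":0,"yaw":0,"gripper":-0.23}]'
python3 -m inch '[{"x":-3,"y":1.6,"z":0,"yaw":0,"gripper":-0.23},{"x":-3,"y":1.6,"z":0,"yaw":0,"gripper":-0.23},{"x":-0.7,"y":0.6,"z":0,"yaw":0,"gripper":-0.23},{"x":0,"y":0,"z":0,"yaw":0,"gripper":-0.23},{"x":0,"y":0,"z":0,"yaw":0,"gripper":-0.23}]'
python3 -c "
from h import *
to(437,90,190,87.4)
f=grab('wrist','w1.png');t=grab('top')
print(proj(f,[(437,90,187)]),f['K'])
import cv2
cv2.imwrite('pics/w1c.png',np.hstack([f['bgr'][::1],cv2.resize(t['bgr'][195:345,225:405],(160*1,133)).copy() if 0 else f['bgr'][:,:0]]))
"
```

```text
time_s: 2.42
ee_pos: [404.1, 158.0, 260.1]
ee_rot: [180.0, -0.0, 87.4]
force: [0.3, 0.9, 0.3]
gripper_width: 35.2
time_s: 2.83
ee_pos: [438.5, 91.2, 259.8]
ee_rot: [-180.0, -0.0, 87.4]
force: [-0.5, -0.4, 0.3]
gripper_width: 35.2
t2.83 p [438.5  91.2 259.8] r [-1.7995e+02 -4.0000e-02  8.7360e+01] F [-0.5 -0.4  0.3] w35.2 q [1.020e+01 5.800e+00 1.026e+02 1.000e-01 7.160e+01 1.290e+01]
tool shift cm [-0.12 -0.14  6.98] turn units -0.01
[[315.82865645 270.9456517 ]] [[420.69401648   0.         317.16724975]
 [  0.         420.69401648 243.57070582]
 [  0.           0.           1.        ]]
```

View pics/w1.png

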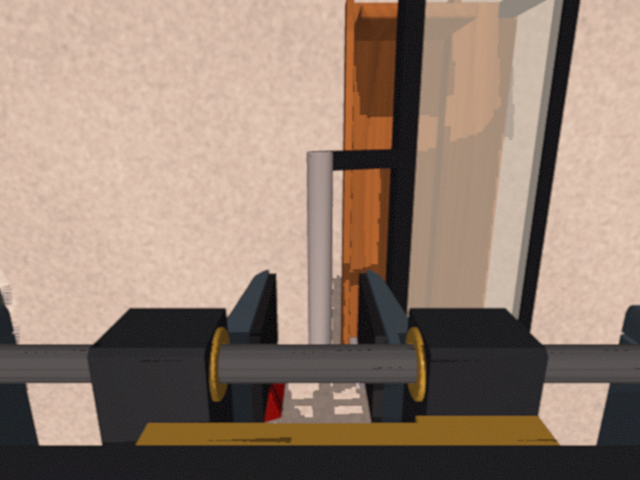

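The bar sits at column 319, between the fingertips (275 and 358), and the far finger lines up with the gap to the cover edge (390). Descending and pinching.

```bash
python3 -m inch '[{"x":0,"y":-0.1,"z":1,"yaw":0,"gripper":-0.23},{"x":0,"y":0,"z":1,"yaw":0,"gripper":-0.23},{"x":0,"y":0,"z":1,"yaw":0,"gripper":-0.23},{"x":0,"y":0,"z":1,"yaw":0,"gripper":-0.23},{"x":0,"y":0,"z":1,"yaw":0,"gripper":-0.23},{"x":0,"y":0,"z":1,"yaw":0,"gripper":-0.23},{"x":0,"y":0,"z":0.9,"yaw":0,"gripper":-0.23},{"x":0,"y":0,"z":0,"yaw":0,"gripper":-0.23}]'
python3 -m inch '[{"x":0,"y":0,"z":0,"yaw":0,"gripper":-0.8},{"x":0,"y":0,"z":0,"yaw":0,"gripper":-0.8},{"x":0,"y":0,"z":0,"yaw":0,"gripper":-0.8},{"x":0,"y":0,"z":0,"yaw":0,"gripper":-0.8},{"x":0,"y":0,"z":0,"yaw":0,"gripper":-0.8},{"x":0,"y":0,"z":0,"yaw":0,"gripper":-0.8}]' 15
python3 -c "
from h import *
st();f=grab('scene');t=grab('top')
cv2.imwrite('pics/c3.png',np.hstack([cv2.resize(f['bgr'][140:320,260:440],(400,400)),cv2.resize(t['bgr'][180:330,235:385],(400,400))]))"
```

```text
time_s: 3.6
ee_pos: [436.0, 91.6, 189.0]
ee_rot: [-179.8, 0.0, 87.5]
force: [-0.8, -0.7, -0.5]
gripper_width: 35.2
time_s: 4.1
ee_pos: [439.7, 91.2, 191.6]
ee_rot: [179.7, -0.0, 87.4]
force: [5.1, -0.4, -2.3]
gripper_width: 13.9
t4.10 p [439.7  91.2 191.6] r [ 1.7973e+02 -5.0000e-02  8.7440e+01] F [ 5.1 -0.4 -2.3] w13.9 q [ 10.3   8.9 109.3  -0.   61.5  12.8]
```

View pics/c3.png

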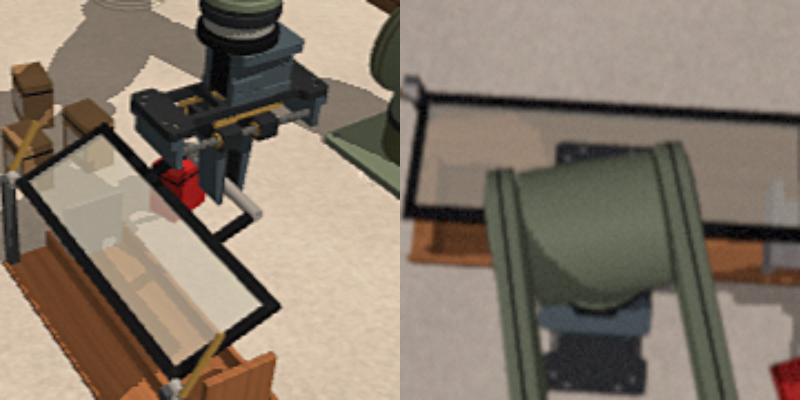

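```bash
python3 -c "
import numpy as np
a=np.radians(np.arange(25,106,5));x=-16.5*np.cos(a);z=16.5*np.sin(a)
for i in range(16):print(round(np.degrees(a[i+1])),np.diff(x)[i].round(2),(-np.diff(z)[i]).round(2))"
```

```text
30 0.66 -1.28
35 0.77 -1.21
40 0.88 -1.14
45 0.97 -1.06
50 1.06 -0.97
55 1.14 -0.88
60 1.21 -0.77
65 1.28 -0.66
70 1.33 -0.55
75 1.37 -0.43
80 1.41 -0.31
85 1.43 -0.19
90 1.44 -0.06
95 1.44 0.06
100 1.43 0.19
105 1.41 0.31
```

```bash
python3 -m inch '[{"x":0,"y":0.66,"z":-1.28,"yaw":0,"gripper":-0.8},{"x":0,"y":0.77,"z":-1.21,"yaw":0,"gripper":-0.8},{"x":0,"y":0.88,"z":-1.14,"yaw":0,"gripper":-0.8},{"x":0,"y":0.97,"z":-1.06,"yaw":0,"gripper":-0.8},{"x":0,"y":1.06,"z":-0.97,"yaw":0,"gripper":-0.8},{"x":0,"y":1.14,"z":-0.88,"yaw":0,"gripper":-0.8},{"x":0,"y":1.21,"z":-0.77,"yaw":0,"gripper":-0.8}]' 20
python3 -m inch '[{"x":0,"y":1.28,"z":-0.66,"yaw":0,"gripper":-0.8},{"x":0,"y":1.33,"z":-0.55,"yaw":0,"gripper":-0.8},{"x":0,"y":1.37,"z":-0.43,"yaw":0,"gripper":-0.8},{"x":0,"y":1.41,"z":-0.31,"yaw":0,"gripper":-0.8},{"x":0,"y":1.43,"z":-0.19,"yaw":0,"gripper":-0.8},{"x":0,"y":1.44,"z":-0.06,"yaw":0,"gripper":-0.8},{"x":0,"y":1.44,"z":0.06,"yaw":0,"gripper":-0.8},{"x":0,"y":1.43,"z":0.19,"yaw":0,"gripper":-0.8},{"x":0,"y":1.2,"z":0.3,"yaw":0,"gripper":-0.8},{"x":0,"y":0,"z":0,"yaw":0,"gripper":-0.8},{"x":0,"y":0,"z":0,"yaw":0,"gripper":-0.8}]'
python3 -c "
from h import *
s=st();p=s['ee_pos']
ps=np.radians(-2.64);x=(p[0]-504.3)*np.cos(ps)+(p[1]-87)*np.sin(ps)
print('rack x',x,'theta',np.degrees(np.arctan2(p[2]-3-125,85-x)))"
```

```text
time_s: 4.78
ee_pos: [494.1, 88.8, 265.5]
ee_rot: [-178.5, -0.0, 87.4]
force: [-26.3, 2.9, 26.7]
gripper_width: 13.7
time_s: 5.7
ee_pos: [632.7, 82.7, 286.3]
ee_rot: [179.0, -0.1, 87.4]
force: [7.1, -0.4, 14.1]
gripper_width: 13.2
t5.70 p [632.7  82.7 286.3] r [ 1.7904e+02 -1.4000e-01  8.7420e+01] F [ 7.1 -0.4 14.1] w13.2 q [ 6.4 22.3 76.4 -0.  80.3  9. ]
rack x 128.44224962798168 theta 105.34551790745509
```

```bash
python3 -m inch '[{"x":0,"y":0,"z":0,"yaw":0,"gripper":-0.2},{"x":0,"y":0,"z":0,"yaw":0,"gripper":-0.2},{"x":0,"y":0,"z":0,"yaw":0,"gripper":-0.2},{"x":0,"y":0,"z":-1.5,"yaw":0,"gripper":-0.2},{"x":0,"y":0,"z":-2,"yaw":0,"gripper":-0.2},{"x":0,"y":0,"z":-2,"yaw":0,"gripper":0.4},{"x":0,"y":0,"z":-1,"yaw":0,"gripper":0.4},{"x":0,"y":0,"z":0,"yaw":0,"gripper":0.4}]'
python3 -c "
from h import *
to(406,-231,200,90)"
```

```text
time_s: 6.37
ee_pos: [628.0, 82.6, 347.6]
ee_rot: [179.8, -0.0, 87.4]
force: [-0.3, -0.2, 0.2]
gripper_width: 54.0
t6.37 p [628.   82.6 347.6] r [ 1.7983e+02 -4.0000e-02  8.7440e+01] F [-0.3 -0.2  0.2] w54.0 q [ 6.4 21.4 69.3  0.  89.1  9. ]
tool shift cm [-32.32 -20.78  14.76] turn units -0.51
```

```bash
python3 -m inch '[{"x":-2.7,"y":-1.7,"z":0,"yaw":-0.6,"gripper":0.4},{"x":-2.7,"y":-1.7,"z":0,"yaw":0,"gripper":0.4},{"x":-2.7,"y":-1.7,"z":0,"yaw":0,"gripper":0.4},{"x":-2.7,"y":-1.7,"z":0,"yaw":0,"gripper":0.4},{"x":-2.7,"y":-1.7,"z":0.7,"yaw":0,"gripper":0.4},{"x":-2.7,"y":-1.7,"z":2,"yaw":0,"gripper":0.4},{"x":-2.7,"y":-1.7,"z":2,"yaw":0,"gripper":0.4},{"x":-2.7,"y":-1.7,"z":2,"yaw":0,"gripper":0.4},{"x":-2.7,"y":-1.7,"z":2,"yaw":0,"gripper":0.4},{"x":-2.7,"y":-1.7,"z":2,"yaw":0,"gripper":0.4},{"x":-2.7,"y":-1.7,"z":2,"yaw":0,"gripper":0.4},{"x":-2.6,"y":-1.7,"z":2,"yaw":0,"gripper":0.4}]'
python3 -m inch '[{"x":0,"y":0,"z":0,"yaw":0,"gripper":0.4},{"x":0,"y":0,"z":0,"yaw":0,"gripper":0.4}]'
python3 -c "
from h import *
to(406,-231,53,91)
f=grab('wrist','w2.png')
print(proj(f,[(406,-231,72),(406-21,-231-31,72),(406+21,-231+31,72)]).round())
s=grab('scene'); cv2.imwrite('pics/w2c.png',np.hstack([cv2.resize(f['bgr'],(400,300)),cv2.resize(s['bgr'],(400,300))]))"
```

```text
time_s: 7.37
ee_pos: [422.5, -241.5, 196.2]
ee_rot: [-179.9, -0.1, 90.4]
force: [0.6, -0.1, 0.2]
gripper_width: 63.8
time_s: 7.53
ee_pos: [422.5, -241.1, 196.3]
ee_rot: [-179.7, -0.2, 90.2]
force: [0.8, -0.4, 0.1]
gripper_width: 63.9
t7.53 p [ 422.5 -241.1  196.3] r [-179.74   -0.19   90.25] F [ 0.8 -0.4  0.1] w63.9 q [-31.1  12.3 104.2   0.   63.8 -31.3]
tool shift cm [ 1.01 -1.65 14.33] turn units -0.15
[[294. 229.]
 [264. 273.]
 [326. 183.]]
```

View pics/w2c.png

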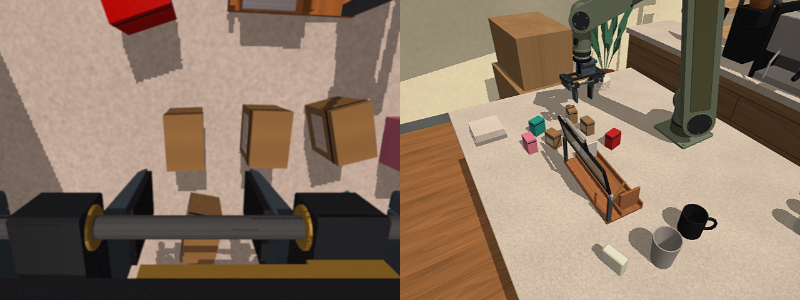

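Wrist view: the first carton's top face spans (165–205, 113–170) in the half-size picture, within about 1 mm of the predicted position. The scene view shows the cover swung right back. Going down to pick.

```bash
python3 -m inch '[{"x":0.5,"y":-0.85,"z":0,"yaw":-0.15,"gripper":0.4},{"x":0.5,"y":-0.8,"z":1,"yaw":0,"gripper":0.4},{"x":0,"y":0,"z":2,"yaw":0,"gripper":0.4},{"x":0,"y":0,"z":2,"yaw":0,"gripper":0.4},{"x":0,"y":0,"z":2,"yaw":0,"gripper":0.4},{"x":0,"y":0,"z":2,"yaw":0,"gripper":0.4},{"x":0,"y":0,"z":2,"yaw":0,"gripper":0.4},{"x":0,"y":0,"z":1.5,"yaw":0,"gripper":0.4},{"x":0,"y":0,"z":1,"yaw":0,"gripper":0.4},{"x":0,"y":0,"z":0.8,"yaw":0,"gripper":0.4},{"x":0,"y":0,"z":0,"yaw":0,"gripper":0.4}]'
python3 -m inch '[{"x":0,"y":0,"z":0,"yaw":0,"gripper":-0.5},{"x":0,"y":0,"z":0,"yaw":0,"gripper":-0.5},{"x":0,"y":0,"z":0,"yaw":0,"gripper":-0.5},{"x":0,"y":0,"z":0,"yaw":0,"gripper":-0.5},{"x":0,"y":0,"z":0,"yaw":0,"gripper":-0.5}]' 20
python3 -m inch '[{"x":0,"y":0,"z":-1,"yaw":0,"gripper":-0.5},{"x":0,"y":0,"z":-2,"yaw":0,"gripper":-0.5},{"x":0,"y":0,"z":-2,"yaw":0,"gripper":-0.5},{"x":0,"y":0,"z":-2,"yaw":0,"gripper":-0.5},{"x":0,"y":0,"z":-2,"yaw":0,"gripper":-0.5},{"x":0,"y":0,"z":-2,"yaw":0,"gripper":-0.5},{"x":0,"y":0,"z":-1,"yaw":0,"gripper":-0.5}]'
python3 -c "
from h import *
st()
f=grab('wrist');cv2.imwrite('pics/w3.png',f['bgr'])"
```

```text
time_s: 8.55
ee_pos: [407.7, -230.0, 54.8]
ee_rot: [-179.9, -0.1, 91.3]
force: [-0.1, -0.1, 0.7]
gripper_width: 63.8
time_s: 8.97
ee_pos: [408.5, -231.4, 56.3]
ee_rot: [179.9, 0.0, 91.2]
force: [0.4, 0.7, 3.9]
gripper_width: 42.2
time_s: 9.55
ee_pos: [408.9, -231.8, 177.9]
ee_rot: [179.8, 0.1, 91.2]
force: [0.3, 0.7, -0.8]
gripper_width: 42.1
t9.55 p [ 408.9 -231.8  177.9] r [1.7981e+02 1.1000e-01 9.1170e+01] F [ 0.3  0.7 -0.8] w42.1 q [-31.   11.6 108.1   0.   60.1 -32.1]
```

```bash
python3 -m inch '[{"x":0,"y":0,"z":0,"yaw":-1,"gripper":-0.5},{"x":0,"y":0,"z":0,"yaw":-1,"gripper":-0.5},{"x":0,"y":0,"z":0,"yaw":-1,"gripper":-0.5},{"x":0,"y":0,"z":0,"yaw":-1,"gripper":-0.5},{"x":0,"y":0,"z":0,"yaw":-1,"gripper":-0.5},{"x":0,"y":0,"z":0,"yaw":-1,"gripper":-0.5},{"x":0,"y":0,"z":0,"yaw":-1,"gripper":-0.5},{"x":0,"y":0,"z":0,"yaw":-1,"gripper":-0.5},{"x":0,"y":0,"z":0,"yaw":-1,"gripper":-0.5},{"x":0,"y":0,"z":0,"yaw":-1,"gripper":-0.5},{"x":0,"y":0,"z":0,"yaw":-1,"gripper":-0.5},{"x":0,"y":0,"z":0,"yaw":-1,"gripper":-0.5}]'
python3 -m inch '[{"x":0,"y":0,"z":0,"yaw":-1,"gripper":-0.5},{"x":0,"y":0,"z":0,"yaw":-1,"gripper":-0.5},{"x":0,"y":0,"z":0,"yaw":-1,"gripper":-0.5},{"x":0,"y":0,"z":0,"yaw":-1,"gripper":-0.5},{"x":0,"y":0,"z":0,"yaw":-1,"gripper":-0.5},{"x":0,"y":0,"z":0,"yaw":-0.2,"gripper":-0.5},{"x":0,"y":0,"z":0,"yaw":0,"gripper":-0.5}]'
python3 -c "
from h import *
to(509.2,192.9,66,177.4)"
```

```text
time_s: 10.6
ee_pos: [407.7, -231.1, 174.7]
ee_rot: [180.0, -0.1, 151.4]
force: [0.1, -0.3, -1.2]
gripper_width: 41.8
time_s: 11.18
ee_pos: [407.8, -231.2, 175.0]
ee_rot: [180.0, -0.0, 177.1]
force: [0.4, 0.2, -0.9]
gripper_width: 41.9
t11.18 p [ 407.8 -231.2  175. ] r [ 1.7997e+02 -5.0000e-02  1.7710e+02] F [ 0.4  0.2 -0.9] w41.9 q [ -31.    11.8  108.3    0.    59.9 -118.1]
tool shift cm [-7.99 42.87 10.9 ] turn units -0.06
```

```bash
python3 -m inch '[{"x":-0.5,"y":2.8,"z":0,"yaw":0,"gripper":-0.5},{"x":-0.5,"y":2.8,"z":0,"yaw":0,"gripper":-0.5},{"x":-0.5,"y":2.8,"z":0,"yaw":0,"gripper":-0.5},{"x":-0.5,"y":2.8,"z":0,"yaw":0,"gripper":-0.5},{"x":-0.5,"y":2.8,"z":0,"yaw":0,"gripper":-0.5},{"x":-0.5,"y":2.8,"z":0,"yaw":0,"gripper":-0.5},{"x":-0.5,"y":2.8,"z":0,"yaw":0,"gripper":-0.5},{"x":-0.5,"y":2.8,"z":0,"yaw":0,"gripper":-0.5},{"x":-0.5,"y":2.8,"z":0,"yaw":0,"gripper":-0.5},{"x":-0.5,"y":2.8,"z":0,"yaw":0,"gripper":-0.5},{"x":-0.5,"y":2.8,"z":0,"yaw":0,"gripper":-0.5},{"x":-0.5,"y":2.8,"z":0,"yaw":0,"gripper":-0.5}]'
python3 -m inch '[{"x":-0.5,"y":2.8,"z":0,"yaw":0,"gripper":-0.5},{"x":-0.5,"y":2.8,"z":0,"yaw":0,"gripper":-0.5},{"x":-0.5,"y":2.8,"z":0,"yaw":0,"gripper":-0.5},{"x":-0.5,"y":0.8,"z":0,"yaw":0,"gripper":-0.5},{"x":0,"y":0,"z":0,"yaw":0,"gripper":-0.5},{"x":0,"y":0,"z":0,"yaw":0,"gripper":-0.5}]'
python3 -c "
from h import *
to(509.2,192.9,66,177.4)
f=grab('wrist');t=grab('top'); s=grab('scene')
cv2.imwrite('pics/w4.png',np.hstack([cv2.resize(f['bgr'],(400,300)),cv2.resize(s['bgr'][150:380,230:430],(300,345))[:300]]))"
```

```text
time_s: 12.18
ee_pos: [484.5, 102.7, 175.3]
ee_rot: [-180.0, -0.0, 177.1]
force: [-0.6, -0.4, -1.3]
gripper_width: 42.0
time_s: 12.68
ee_pos: [508.7, 191.8, 175.0]
ee_rot: [-179.9, -0.1, 177.2]
force: [-0.1, -0.6, -1.1]
gripper_width: 42.1
t12.68 p [508.7 191.8 175. ] r [-1.7993e+02 -7.0000e-02  1.7718e+02] F [-0.1 -0.6 -1.1] w42.1 q [ 19.5  18.2  99.1  -0.   62.8 -67.7]
tool shift cm [-0.04  0.11 10.9 ] turn units -0.04
```

View pics/w4.png

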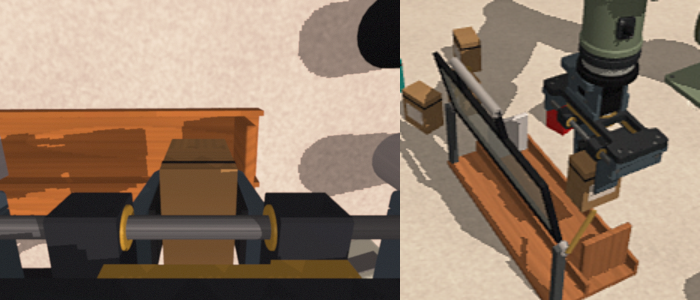

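The carton hangs square above the tray, clear of the end wall and the cover. Lowering and releasing.

```bash
python3 -m inch '[{"x":0,"y":0,"z":2,"yaw":0,"gripper":-0.5},{"x":0,"y":0,"z":2,"yaw":0,"gripper":-0.5},{"x":0,"y":0,"z":2,"yaw":0,"gripper":-0.5},{"x":0,"y":0,"z":2,"yaw":0,"gripper":-0.5},{"x":0,"y":0,"z":1,"yaw":0,"gripper":-0.5},{"x":0,"y":0,"z":0.8,"yaw":0,"gripper":-0.5},{"x":0,"y":0,"z":0.6,"yaw":0,"gripper":-0.5},{"x":0,"y":0,"z":0.5,"yaw":0,"gripper":-0.5},{"x":0,"y":0,"z":0,"yaw":0,"gripper":-0.5}]'
python3 -m inch '[{"x":0,"y":0,"z":0,"yaw":0,"gripper":0.08},{"x":0,"y":0,"z":0,"yaw":0,"gripper":0.08},{"x":0,"y":0,"z":0,"yaw":0,"gripper":0.08},{"x":0,"y":0,"z":-1,"yaw":0,"gripper":0.08},{"x":0,"y":0,"z":-2,"yaw":0,"gripper":0.08},{"x":0,"y":0,"z":-2,"yaw":0,"gripper":0.08},{"x":0,"y":0,"z":-2,"yaw":0,"gripper":0.08},{"x":0,"y":0,"z":-2,"yaw":0,"gripper":0.08},{"x":0,"y":0,"z":-2,"yaw":0,"gripper":0.08},{"x":0,"y":0,"z":0,"yaw":0,"gripper":0.08}]'
python3 -c "
from h import *
to(499,-227,190,90)
t=grab('top');b=t['bgr'];hsv=cv2.cvtColor(b,cv2.COLOR_BGR2HSV)
m=cv2.inRange(hsv,(5,90,115),(25,255,255)); m[:,:415]=0; m[:110]=0
for c in cv2.findContours(m,0,2)[0]:
    if cv2.contourArea(c)>150:
        w=ray(t,c[:,0],72)[:,:2].astype(np.float32); r=cv2.minAreaRect(w); print('carton',np.round(r[0]),np.round(r[1],0),round(r[2],1))
"
```

```text
time_s: 13.58
ee_pos: [509.0, 192.0, 66.3]
ee_rot: [-180.0, -0.0, 177.2]
force: [0.1, -0.9, -1.7]
gripper_width: 41.9
time_s: 14.42
ee_pos: [511.5, 193.1, 181.8]
ee_rot: [179.8, 0.5, 177.2]
force: [-0.9, -0.4, 0.7]
gripper_width: 48.9
t14.42 p [511.5 193.1 181.8] r [179.78   0.52 177.19] F [-0.9 -0.4  0.7] w48.9 q [ 19.5  17.8  98.6   0.   63.  -67.7]
tool shift cm [ -0.81 -42.03  -0.82] turn units 17.44
carton [ 426. -354.] [62. 42.] 78.1
carton [ 588. -222.] [42. 58.] 16.1
```

```bash
python3 -m inch '[{"x":0,"y":-3,"z":0,"yaw":0,"gripper":0.08},{"x":0,"y":-3,"z":0,"yaw":0,"gripper":0.08},{"x":0,"y":-3,"z":0,"yaw":0,"gripper":0.08},{"x":0,"y":-3,"z":0,"yaw":0,"gripper":0.08},{"x":0,"y":-3,"z":0,"yaw":0,"gripper":0.08},{"x":0,"y":-3,"z":0,"yaw":0,"gripper":0.08},{"x":0,"y":-3,"z":0,"yaw":0,"gripper":0.08},{"x":0,"y":-3,"z":0,"yaw":0,"gripper":0.08},{"x":0,"y":-3,"z":0,"yaw":0,"gripper":0.08},{"x":0,"y":-3,"z":0,"yaw":0,"gripper":0.4},{"x":-0.4,"y":-3,"z":0,"yaw":0,"gripper":0.4},{"x":-0.4,"y":-3,"z":0,"yaw":0,"gripper":0.4}]'
python3 -m inch '[{"x":0,"y":-3,"z":0,"yaw":0,"gripper":0.4},{"x":0,"y":-3,"z":0,"yaw":0,"gripper":0.4},{"x":0,"y":0,"z":0,"yaw":1,"gripper":0.4},{"x":0,"y":0,"z":0,"yaw":1,"gripper":0.4},{"x":0,"y":0,"z":0,"yaw":1,"gripper":0.4},{"x":0,"y":0,"z":0,"yaw":1,"gripper":0.4},{"x":0,"y":0,"z":0,"yaw":1,"gripper":0.4},{"x":0,"y":0,"z":0,"yaw":1,"gripper":0.4},{"x":0,"y":0,"z":0,"yaw":1,"gripper":0.4},{"x":0,"y":0,"z":0,"yaw":1,"gripper":0.4},{"x":0,"y":0,"z":0,"yaw":1,"gripper":0.4},{"x":0,"y":0,"z":0,"yaw":1,"gripper":0.4}]'
python3 -m inch '[{"x":0,"y":0,"z":0,"yaw":1,"gripper":0.4},{"x":0,"y":0,"z":0,"yaw":1,"gripper":0.4},{"x":0,"y":0,"z":0,"yaw":1,"gripper":0.4},{"x":0,"y":0,"z":0,"yaw":1,"gripper":0.4},{"x":0,"y":0,"z":0,"yaw":1,"gripper":0.4},{"x":0,"y":0,"z":0,"yaw":1,"gripper":0.4},{"x":0,"y":0,"z":0,"yaw":1,"gripper":0.4},{"x":0,"y":0,"z":0,"yaw":0.6,"gripper":0.4},{"x":0,"y":0,"z":0,"yaw":0,"gripper":0.4}]'
cat >> h.py <<'E'
def wcart():
    f=grab("wrist"); hsv=cv2.cvtColor(f["bgr"],cv2.COLOR_BGR2HSV); m=cv2.inRange(hsv,(5,85,120),(25,255,255)); m[300:]=0
    m=cv2.morphologyEx(m,cv2.MORPH_OPEN,np.ones((5,5)))
    for c in cv2.findContours(m,0,2)[0]:
        if cv2.contourArea(c)>1500:
            w=ray(f,c[:,0],72)[:,:2].astype(np.float32); r=cv2.minAreaRect(w); print('wcarton',np.round(r[0]),np.round(r[1],0),round(r[2],1))
    return f
E
python3 -c "
from h import *
to(499,-227,54,89); f=wcart(); print(proj(f,[(499,-227,72),(499-21,-227-31,72),(499+21,-227+31,72)]).round())
cv2.imwrite('pics/w5.png',f['bgr'])
"
```

```text
time_s: 15.47
ee_pos: [498.4, -168.9, 175.7]
ee_rot: [180.0, -0.1, 177.2]
force: [0.4, -0.0, 0.3]
gripper_width: 63.1
time_s: 16.47
ee_pos: [495.7, -227.3, 175.5]
ee_rot: [-179.9, -0.1, 126.9]
force: [-0.9, -0.5, -0.0]
gripper_width: 63.7
time_s: 17.22
ee_pos: [495.8, -227.3, 175.6]
ee_rot: [-179.9, -0.1, 89.1]
force: [0.3, 0.2, -0.2]
gripper_width: 63.8
t17.22 p [ 495.8 -227.3  175.6] r [-1.799e+02 -5.000e-02  8.914e+01] F [ 0.3  0.2 -0.2] w63.8 q [-25.8  18.4  98.8   0.   63.  -25. ]
tool shift cm [ 0.04  0.32 12.16] turn units 0.03
wcarton [ 498. -227.] [62. 42.] 89.2
wcarton [ 587. -221.] [42. 63.] 15.9
wcarton [555. -96.] [18. 40.] 89.2
[[324. 252.]
 [292. 298.]
 [358. 203.]]
```

View pics/w5.png

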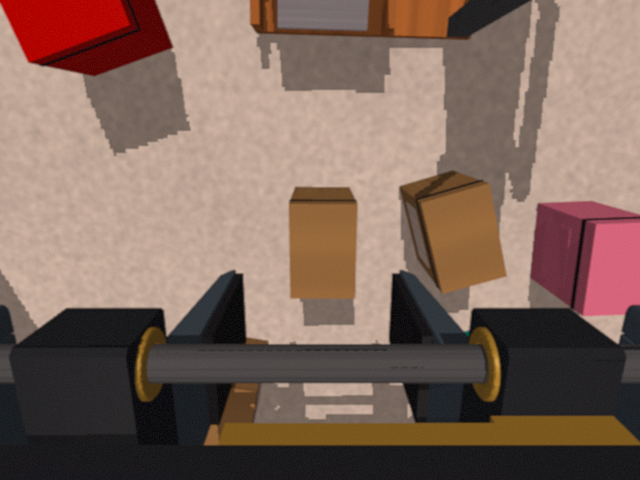

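```bash
python3 -m inch '[{"x":0,"y":0.2,"z":1,"yaw":0,"gripper":0.4},{"x":0,"y":0,"z":2,"yaw":0,"gripper":0.4},{"x":0,"y":0,"z":2,"yaw":0,"gripper":0.4},{"x":0,"y":0,"z":2,"yaw":0,"gripper":0.4},{"x":0,"y":0,"z":2,"yaw":0,"gripper":0.4},{"x":0,"y":0,"z":1.5,"yaw":0,"gripper":0.4},{"x":0,"y":0,"z":1,"yaw":0,"gripper":0.4},{"x":0,"y":0,"z":0.5,"yaw":0,"gripper":0.4},{"x":0,"y":0,"z":0,"yaw":0,"gripper":0.4}]'
python3 -m inch '[{"x":0,"y":0,"z":0,"yaw":0,"gripper":-0.5},{"x":0,"y":0,"z":0,"yaw":0,"gripper":-0.5},{"x":0,"y":0,"z":0,"yaw":0,"gripper":-0.5},{"x":0,"y":0,"z":0,"yaw":0,"gripper":-0.5},{"x":0,"y":0,"z":0,"yaw":0,"gripper":-0.5}]' 20
python3 -m inch '[{"x":0,"y":0,"z":-1,"yaw":0,"gripper":-0.5},{"x":0,"y":0,"z":-2,"yaw":0,"gripper":-0.5},{"x":0,"y":0,"z":-2,"yaw":0,"gripper":-0.5},{"x":0,"y":0,"z":-2,"yaw":0,"gripper":-0.5},{"x":0,"y":0,"z":-2,"yaw":0,"gripper":-0.5},{"x":0,"y":0,"z":-2,"yaw":0,"gripper":-0.5},{"x":0,"y":0,"z":-1,"yaw":0,"gripper":-0.5}]'
python3 -m inch '[{"x":0,"y":0,"z":0,"yaw":-1,"gripper":-0.5},{"x":0,"y":0,"z":0,"yaw":-1,"gripper":-0.5},{"x":0,"y":0,"z":0,"yaw":-1,"gripper":-0.5},{"x":0,"y":0,"z":0,"yaw":-1,"gripper":-0.5},{"x":0,"y":0,"z":0,"yaw":-1,"gripper":-0.5},{"x":0,"y":0,"z":0,"yaw":-1,"gripper":-0.5},{"x":0,"y":0,"z":0,"yaw":-1,"gripper":-0.5},{"x":0,"y":0,"z":0,"yaw":-1,"gripper":-0.5},{"x":0,"y":0,"z":0,"yaw":-1,"gripper":-0.5},{"x":0,"y":0,"z":0,"yaw":-1,"gripper":-0.5},{"x":0,"y":0,"z":0,"yaw":-1,"gripper":-0.5},{"x":0,"y":0,"z":0,"yaw":-1,"gripper":-0.5}]'
python3 -m inch '[{"x":0,"y":0,"z":0,"yaw":-1,"gripper":-0.5},{"x":0,"y":0,"z":0,"yaw":-1,"gripper":-0.5},{"x":0,"y":0,"z":0,"yaw":-1,"gripper":-0.5},{"x":0,"y":0,"z":0,"yaw":-1,"gripper":-0.5},{"x":0,"y":0,"z":0,"yaw":-1,"gripper":-0.5},{"x":0,"y":0,"z":0,"yaw":-0.65,"gripper":-0.5},{"x":0,"y":0,"z":0,"yaw":0,"gripper":-0.5}]'
python3 -c "
from h import *
to(506.1,127,66,177.4)"
```

```text
time_s: 18.02
ee_pos: [497.8, -227.4, 55.2]
ee_rot: [-179.9, -0.1, 89.2]
force: [-0.3, 0.7, 0.5]
gripper_width: 64.1
time_s: 18.43
ee_pos: [498.9, -227.9, 57.4]
ee_rot: [179.9, 0.0, 89.2]
force: [-0.3, -0.2, 3.4]
gripper_width: 42.1
time_s: 19.02
ee_pos: [499.3, -228.1, 179.6]
ee_rot: [179.8, 0.1, 89.2]
force: [0.5, -0.5, 0.2]
gripper_width: 42.1
time_s: 20.02
ee_pos: [498.0, -227.5, 176.3]
ee_rot: [180.0, -0.1, 149.4]
force: [-0.0, -0.8, -1.3]
gripper_width: 41.7
time_s: 20.6
ee_pos: [498.1, -227.5, 176.4]
ee_rot: [180.0, -0.0, 177.5]
force: [0.0, 0.1, -1.0]
gripper_width: 42.3
t20.60 p [ 498.1 -227.5  176.4] r [ 1.7998e+02 -4.0000e-02  1.7748e+02] F [ 0.   0.1 -1. ] w42.3 q [ -25.8   18.5   98.5    0.    63.1 -113.2]
tool shift cm [ 0.75 35.45 11.04] turn units 0.02
```

```bash
python3 -m inch '[{"x":0.4,"y":2.9,"z":0,"yaw":0,"gripper":-0.5},{"x":0.35,"y":2.9,"z":0,"yaw":0,"gripper":-0.5},{"x":0,"y":2.9,"z":0,"yaw":0,"gripper":-0.5},{"x":0,"y":2.9,"z":0,"yaw":0,"gripper":-0.5},{"x":0,"y":2.9,"z":0,"yaw":0,"gripper":-0.5},{"x":0,"y":2.9,"z":0,"yaw":0,"gripper":-0.5},{"x":0,"y":2.9,"z":0,"yaw":0,"gripper":-0.5},{"x":0,"y":2.9,"z":0,"yaw":0,"gripper":-0.5},{"x":0,"y":2.9,"z":0,"yaw":0,"gripper":-0.5},{"x":0,"y":2.9,"z":0,"yaw":0,"gripper":-0.5},{"x":0,"y":2.9,"z":0,"yaw":0,"gripper":-0.5},{"x":0,"y":2.9,"z":0,"yaw":0,"gripper":-0.5}]'
python3 -m inch '[{"x":0,"y":0.7,"z":0,"yaw":0,"gripper":-0.5},{"x":0,"y":0,"z":0,"yaw":0,"gripper":-0.5},{"x":0,"y":0,"z":0,"yaw":0,"gripper":-0.5}]'
python3 -c "
from h import *
to(506.1,127,66,177.4)"
```

```text
time_s: 21.6
ee_pos: [506.1, 121.7, 176.6]
ee_rot: [-180.0, -0.0, 177.3]
force: [0.1, -0.5, -1.5]
gripper_width: 42.0
time_s: 21.85
ee_pos: [506.5, 127.0, 176.3]
ee_rot: [-180.0, -0.0, 177.5]
force: [-0.9, -0.5, -1.2]
gripper_width: 41.7
t21.85 p [506.5 127.  176.3] r [-1.7995e+02 -4.0000e-02  1.7745e+02] F [-0.9 -0.5 -1.2] w41.7 q [ 12.8  16.3 101.7  -0.   62.  -74.6]
tool shift cm [ 0.04 -0.   11.03] turn units 0.01
```

```bash
python3 -m inch '[{"x":0,"y":0,"z":2,"yaw":0,"gripper":-0.5},{"x":0,"y":0,"z":2,"yaw":0,"gripper":-0.5},{"x":0,"y":0,"z":2,"yaw":0,"gripper":-0.5},{"x":0,"y":0,"z":2,"yaw":0,"gripper":-0.5},{"x":0,"y":0,"z":1,"yaw":0,"gripper":-0.5},{"x":0,"y":0,"z":0.8,"yaw":0,"gripper":-0.5},{"x":0,"y":0,"z":0.6,"yaw":0,"gripper":-0.5},{"x":0,"y":0,"z":0.5,"yaw":0,"gripper":-0.5},{"x":0,"y":0,"z":0,"yaw":0,"gripper":-0.5}]'
python3 -m inch '[{"x":0,"y":0,"z":0,"yaw":0,"gripper":0.08},{"x":0,"y":0,"z":0,"yaw":0,"gripper":0.08},{"x":0,"y":0,"z":0,"yaw":0,"gripper":0.08},{"x":0,"y":0,"z":-1,"yaw":0,"gripper":0.08},{"x":0,"y":0,"z":-2,"yaw":0,"gripper":0.08},{"x":0,"y":0,"z":-2,"yaw":0,"gripper":0.08},{"x":0,"y":0,"z":-2,"yaw":0,"gripper":0.08},{"x":0,"y":0,"z":-2,"yaw":0,"gripper":0.08},{"x":0,"y":0,"z":-2,"yaw":0,"gripper":0.08},{"x":0,"y":0,"z":0,"yaw":0,"gripper":0.08}]'
python3 -m inch '[{"x":0,"y":-3,"z":0,"yaw":0,"gripper":0.08},{"x":0,"y":-3,"z":0,"yaw":0,"gripper":0.08},{"x":0,"y":-3,"z":0,"yaw":0,"gripper":0.08},{"x":0,"y":-3,"z":0,"yaw":0,"gripper":0.08},{"x":0,"y":-3,"z":0,"yaw":0,"gripper":0.08},{"x":0,"y":-3,"z":0,"yaw":0,"gripper":0.08},{"x":0,"y":-3,"z":0,"yaw":0,"gripper":0.08},{"x":0,"y":-3,"z":0,"yaw":0,"gripper":0.08},{"x":0,"y":-3,"z":0,"yaw":0,"gripper":0.08},{"x":0,"y":-3,"z":0,"yaw":0,"gripper":0.3},{"x":0,"y":-3,"z":0,"yaw":0,"gripper":0.3},{"x":-2.5,"y":-1.4,"z":0,"yaw":0,"gripper":0.3}]'
python3 -m inch '[{"x":-2.5,"y":0,"z":0,"yaw":0,"gripper":0.3},{"x":-2.5,"y":0,"z":0,"yaw":0,"gripper":0.3},{"x":-2.0,"y":0,"z":0,"yaw":0,"gripper":0.3},{"x":0,"y":0,"z":0,"yaw":1,"gripper":0.3},{"x":0,"y":0,"z":0,"yaw":1,"gripper":0.3},{"x":0,"y":0,"z":0,"yaw":1,"gripper":0.3},{"x":0,"y":0,"z":0,"yaw":1,"gripper":0.3},{"x":0,"y":0,"z":0,"yaw":1,"gripper":0.3},{"x":0,"y":0,"z":0,"yaw":1,"gripper":0.3},{"x":0,"y":0,"z":0,"yaw":1,"gripper":0.3},{"x":0,"y":0,"z":0,"yaw":1,"gripper":0.3},{"x":0,"y":0,"z":0,"yaw":1,"gripper":0.3}]'
python3 -m inch '[{"x":0,"y":0,"z":0,"yaw":1,"gripper":0.3},{"x":0,"y":0,"z":0,"yaw":1,"gripper":0.3},{"x":0,"y":0,"z":0,"yaw":1,"gripper":0.3},{"x":0,"y":0,"z":0,"yaw":1,"gripper":0.3},{"x":0,"y":0,"z":0,"yaw":1,"gripper":0.3},{"x":0,"y":0,"z":0,"yaw":0.3,"gripper":0.3},{"x":0,"y":0,"z":0,"yaw":0,"gripper":0.3}]'
python3 -c "
from h import *
f=wcart();to(587,-221,56,105.9)"
```

```text
time_s: 22.6
ee_pos: [506.8, 127.0, 67.2]
ee_rot: [-180.0, -0.0, 177.4]
force: [-0.5, -0.5, -1.1]
gripper_width: 42.0
time_s: 23.43
ee_pos: [509.3, 127.9, 182.6]
ee_rot: [179.8, 0.5, 177.4]
force: [1.1, 0.1, 0.7]
gripper_width: 49.4
time_s: 24.43
ee_pos: [512.6, -220.0, 177.5]
ee_rot: [-180.0, -0.2, 177.3]
force: [-0.3, 0.3, 0.8]
gripper_width: 59.2
time_s: 25.43
ee_pos: [586.1, -220.4, 177.2]
ee_rot: [-180.0, -0.0, 132.2]
force: [-0.4, 0.9, -0.5]
gripper_width: 59.1
time_s: 26.02
ee_pos: [586.1, -220.5, 177.3]
ee_rot: [-180.0, -0.0, 105.9]
force: [-0.3, -0.1, 1.3]
gripper_width: 59.2
wcarton [ 587. -221.] [43. 62.] 16.0
wcarton [567. -91.] [26. 33.] 87.9
t26.07 p [ 586.1 -220.4  177.3] r [-1.7998e+02 -2.0000e-02  1.0599e+02] F [ 0.1 -0.6  0.6] w59.1 q [-21.7  25.2  87.7   0.   67.2 -37.7]
tool shift cm [-0.08  0.07 12.13] turn units 0.02
```

```bash
python3 -m inch '[{"x":0,"y":0.1,"z":1,"yaw":0,"gripper":0.3},{"x":0,"y":0,"z":2,"yaw":0,"gripper":0.3},{"x":0,"y":0,"z":2,"yaw":0,"gripper":0.3},{"x":0,"y":0,"z":2,"yaw":0,"gripper":0.3},{"x":0,"y":0,"z":2,"yaw":0,"gripper":0.3},{"x":0,"y":0,"z":1.5,"yaw":0,"gripper":0.3},{"x":0,"y":0,"z":1,"yaw":0,"gripper":0.3},{"x":0,"y":0,"z":0.6,"yaw":0,"gripper":0.3},{"x":0,"y":0,"z":0,"yaw":0,"gripper":0.3}]'
python3 -m inch '[{"x":0,"y":0,"z":0,"yaw":0,"gripper":-0.5},{"x":0,"y":0,"z":0,"yaw":0,"gripper":-0.5},{"x":0,"y":0,"z":0,"yaw":0,"gripper":-0.5},{"x":0,"y":0,"z":0,"yaw":0,"gripper":-0.5},{"x":0,"y":0,"z":0,"yaw":0,"gripper":-0.5}]' 20
python3 -m inch '[{"x":0,"y":0,"z":-1,"yaw":0,"gripper":-0.5},{"x":0,"y":0,"z":-2,"yaw":0,"gripper":-0.5},{"x":0,"y":0,"z":-2,"yaw":0,"gripper":-0.5},{"x":0,"y":0,"z":-2,"yaw":0,"gripper":-0.5},{"x":0,"y":0,"z":-2,"yaw":0,"gripper":-0.5},{"x":0,"y":0,"z":-2,"yaw":0,"gripper":-0.5},{"x":0,"y":0,"z":-1,"yaw":0,"gripper":-0.5}]'
python3 -m inch '[{"x":0,"y":0,"z":0,"yaw":-1,"gripper":-0.5},{"x":0,"y":0,"z":0,"yaw":-1,"gripper":-0.5},{"x":0,"y":0,"z":0,"yaw":-1,"gripper":-0.5},{"x":0,"y":0,"z":0,"yaw":-1,"gripper":-0.5},{"x":0,"y":0,"z":0,"yaw":-1,"gripper":-0.5},{"x":0,"y":0,"z":0,"yaw":-1,"gripper":-0.5},{"x":0,"y":0,"z":0,"yaw":-1,"gripper":-0.5},{"x":0,"y":0,"z":0,"yaw":-1,"gripper":-0.5},{"x":0,"y":0,"z":0,"yaw":-1,"gripper":-0.5},{"x":0,"y":0,"z":0,"yaw":-1,"gripper":-0.5},{"x":0,"y":0,"z":0,"yaw":-1,"gripper":-0.5},{"x":0,"y":0,"z":0,"yaw":-1,"gripper":-0.5}]'
python3 -m inch '[{"x":0,"y":0,"z":0,"yaw":-1,"gripper":-0.5},{"x":0,"y":0,"z":0,"yaw":-1,"gripper":-0.5},{"x":0,"y":0,"z":0,"yaw":-0.3,"gripper":-0.5},{"x":2.4,"y":0,"z":0,"yaw":0,"gripper":-0.5},{"x":2.4,"y":0,"z":0,"yaw":0,"gripper":-0.5},{"x":2.4,"y":0,"z":0,"yaw":0,"gripper":-0.5},{"x":2.4,"y":0,"z":0,"yaw":0,"gripper":-0.5},{"x":0,"y":0,"z":0,"yaw":0,"gripper":-0.5}]'
python3 -c "
from h import *
to(503.1,61,66,177.4)"
```

```text
time_s: 26.82
ee_pos: [586.6, -220.0, 55.0]
ee_rot: [-179.9, -0.1, 106.0]
force: [-0.0, -0.1, -0.2]
gripper_width: 59.0
time_s: 27.23
ee_pos: [587.9, -220.6, 57.6]
ee_rot: [179.9, 0.1, 105.9]
force: [0.6, -0.5, 2.7]
gripper_width: 42.0
time_s: 27.82
ee_pos: [588.1, -220.6, 179.8]
ee_rot: [179.8, 0.1, 105.9]
force: [0.1, -0.6, -0.7]
gripper_width: 42.0
time_s: 28.82
ee_pos: [586.9, -220.2, 176.2]
ee_rot: [180.0, -0.1, 166.2]
force: [0.5, -1.0, -1.1]
gripper_width: 41.8
time_s: 29.48
ee_pos: [486.4, -215.0, 176.1]
ee_rot: [179.9, -0.3, 177.4]
force: [-1.4, 0.4, -1.5]
gripper_width: 41.7
t29.48 p [ 486.4 -215.   176.1] r [179.91  -0.33 177.38] F [-1.4  0.4 -1.5] w41.7 q [ -25.1   17.3  100.3   -0.    62.7 -112.4]
tool shift cm [-0.41 27.65 11.01] turn units -0.0
```

```bash
python3 -m inch '[{"x":-0.2,"y":2.7,"z":0,"yaw":0,"gripper":-0.5},{"x":-0.2,"y":2.7,"z":0,"yaw":0,"gripper":-0.5},{"x":0,"y":2.7,"z":0,"yaw":0,"gripper":-0.5},{"x":0,"y":2.7,"z":0,"yaw":0,"gripper":-0.5},{"x":0,"y":2.7,"z":0,"yaw":0,"gripper":-0.5},{"x":0,"y":2.7,"z":0,"yaw":0,"gripper":-0.5},{"x":0,"y":2.7,"z":0,"yaw":0,"gripper":-0.5},{"x":0,"y":2.7,"z":0,"yaw":0,"gripper":-0.5},{"x":0,"y":2.7,"z":0,"yaw":0,"gripper":-0.5},{"x":0,"y":2.7,"z":0,"yaw":0,"gripper":-0.5},{"x":0,"y":0.6,"z":0,"yaw":0,"gripper":-0.5},{"x":0,"y":0,"z":0,"yaw":0,"gripper":-0.5}]'
python3 -m inch '[{"x":0,"y":0,"z":0,"yaw":0,"gripper":-0.5},{"x":0,"y":0,"z":0,"yaw":0,"gripper":-0.5}]'
python3 -c "
from h import *
to(503.1,61,66,177.4)"
```

```text
time_s: 30.48
ee_pos: [507.9, 61.1, 176.5]
ee_rot: [180.0, -0.0, 177.6]
force: [-1.1, 0.3, -1.0]
gripper_width: 41.9
time_s: 30.65
ee_pos: [507.7, 58.6, 176.4]
ee_rot: [-180.0, -0.0, 177.4]
force: [-1.1, -1.6, -1.6]
gripper_width: 41.8
t30.65 p [507.7  58.6 176.4] r [-1.7997e+02 -2.0000e-02  1.7740e+02] F [-1.1 -1.6 -1.6] w41.8 q [  5.3  15.3 103.1  -0.   61.6 -82.1]
tool shift cm [ 0.47  0.22 11.04] turn units 0.0
```

```bash
python3 -m inch '[{"x":0.45,"y":0.2,"z":1,"yaw":0,"gripper":-0.5},{"x":0,"y":0,"z":2,"yaw":0,"gripper":-0.5},{"x":0,"y":0,"z":2,"yaw":0,"gripper":-0.5},{"x":0,"y":0,"z":2,"yaw":0,"gripper":-0.5},{"x":0,"y":0,"z":2,"yaw":0,"gripper":-0.5},{"x":0,"y":0,"z":0.8,"yaw":0,"gripper":-0.5},{"x":0,"y":0,"z":0.6,"yaw":0,"gripper":-0.5},{"x":0,"y":0,"z":0.5,"yaw":0,"gripper":-0.5},{"x":0,"y":0,"z":0,"yaw":0,"gripper":-0.5}]'
python3 -m inch '[{"x":0,"y":0,"z":0,"yaw":0,"gripper":0.08},{"x":0,"y":0,"z":0,"yaw":0,"gripper":0.08},{"x":0,"y":0,"z":0,"yaw":0,"gripper":0.08},{"x":0,"y":0,"z":-1,"yaw":0,"gripper":0.08},{"x":0,"y":0,"z":-2,"yaw":0,"gripper":0.08},{"x":0,"y":0,"z":-2,"yaw":0,"gripper":0.08},{"x":0,"y":0,"z":-2,"yaw":0,"gripper":0.08},{"x":0,"y":0,"z":-2,"yaw":0,"gripper":0.08},{"x":0,"y":0,"z":-2,"yaw":0,"gripper":0.08},{"x":0,"y":0,"z":0,"yaw":0,"gripper":0.08}]'
python3 -m inch '[{"x":0.5,"y":-3,"z":0,"yaw":0,"gripper":0.08},{"x":0.5,"y":-3,"z":0,"yaw":0,"gripper":0.08},{"x":0.5,"y":-3,"z":0,"yaw":0,"gripper":0.08},{"x":0.5,"y":-3,"z":0,"yaw":0,"gripper":0.08},{"x":0.5,"y":-3,"z":0,"yaw":0,"gripper":0.08},{"x":0.5,"y":-3,"z":0,"yaw":0,"gripper":0.08},{"x":0.5,"y":-3,"z":0,"yaw":0,"gripper":0.08},{"x":0.5,"y":-3,"z":0,"yaw":0,"gripper":0.08},{"x":0.5,"y":-3,"z":0,"yaw":0,"gripper":0.08},{"x":0.5,"y":-3,"z":0,"yaw":0,"gripper":0.4},{"x":0.5,"y":-3,"z":0,"yaw":0,"gripper":0.4},{"x":0.3,"y":-3,"z":0,"yaw":0,"gripper":0.4}]'
python3 -m inch '[{"x":0,"y":-3,"z":0,"yaw":0,"gripper":0.4},{"x":0,"y":-2.8,"z":0,"yaw":0,"gripper":0.4},{"x":0,"y":0,"z":0,"yaw":1,"gripper":0.4},{"x":0,"y":0,"z":0,"yaw":1,"gripper":0.4},{"x":0,"y":0,"z":0,"yaw":1,"gripper":0.4},{"x":0,"y":0,"z":0,"yaw":1,"gripper":0.4},{"x":0,"y":0,"z":0,"yaw":1,"gripper":0.4},{"x":0,"y":0,"z":0,"yaw":1,"gripper":0.4},{"x":0,"y":0,"z":0,"yaw":1,"gripper":0.4},{"x":0,"y":0,"z":0,"yaw":1,"gripper":0.4},{"x":0,"y":0,"z":0,"yaw":1,"gripper":0.4},{"x":0,"y":0,"z":0,"yaw":1,"gripper":0.4}]'
python3 -m inch '[{"x":0,"y":0,"z":0,"yaw":1,"gripper":0.4},{"x":0,"y":0,"z":0,"yaw":1,"gripper":0.4},{"x":0,"y":0,"z":0,"yaw":1,"gripper":0.4},{"x":0,"y":0,"z":0,"yaw":1,"gripper":0.4},{"x":0,"y":0,"z":0,"yaw":1,"gripper":0.4},{"x":0,"y":0,"z":0,"yaw":1,"gripper":0.4},{"x":0,"y":0,"z":0,"yaw":1,"gripper":0.4},{"x":0,"y":0,"z":0,"yaw":1,"gripper":0.4},{"x":0,"y":0,"z":0,"yaw":1,"gripper":0.4},{"x":0,"y":0,"z":0,"yaw":0.7,"gripper":0.4},{"x":0,"y":0,"z":0,"yaw":0,"gripper":0.4}]'
python3 -c "
from h import *
f=wcart();to(426,-354,56,78.8);cv2.imwrite('pics/w6.png',f['bgr'])"
```

```text
time_s: 31.4
ee_pos: [503.4, 61.3, 67.4]
ee_rot: [-180.0, -0.0, 177.4]
force: [-0.0, -0.1, -0.7]
gripper_width: 42.1
time_s: 32.23
ee_pos: [505.9, 62.0, 182.6]
ee_rot: [179.9, 0.6, 177.4]
force: [0.5, 0.6, 0.1]
gripper_width: 49.1
time_s: 33.23
ee_pos: [428.2, -296.5, 177.5]
ee_rot: [180.0, -0.0, 177.4]
force: [0.1, 0.5, 0.3]
gripper_width: 63.5
time_s: 34.23
ee_pos: [426.5, -353.0, 177.4]
ee_rot: [-180.0, -0.0, 127.2]
force: [-1.0, -0.6, -0.0]
gripper_width: 63.7
time_s: 35.15
ee_pos: [426.5, -353.0, 177.4]
ee_rot: [-180.0, -0.0, 78.9]
force: [-0.3, -0.6, -0.2]
gripper_width: 64.0
wcarton [ 425. -355.] [62. 42.] 79.0
t35.20 p [ 426.5 -353.1  177.4] r [-1.7998e+02 -1.0000e-02  7.9020e+01] F [ 0.3 -0.5 -0.2] w63.5 q [-40.8  18.9  97.6   0.   63.5 -29.8]
tool shift cm [-0.1  -0.03 12.14] turn units 0.04
```

```bash
python3 -m inch '[{"x":-0.1,"y":-0.1,"z":1,"yaw":0,"gripper":0.4},{"x":0,"y":0,"z":2,"yaw":0,"gripper":0.4},{"x":0,"y":0,"z":2,"yaw":0,"gripper":0.4},{"x":0,"y":0,"z":2,"yaw":0,"gripper":0.4},{"x":0,"y":0,"z":2,"yaw":0,"gripper":0.4},{"x":0,"y":0,"z":1.5,"yaw":0,"gripper":0.4},{"x":0,"y":0,"z":1,"yaw":0,"gripper":0.4},{"x":0,"y":0,"z":0.6,"yaw":0,"gripper":0.4},{"x":0,"y":0,"z":0,"yaw":0,"gripper":0.4}]'
python3 -m inch '[{"x":0,"y":0,"z":0,"yaw":0,"gripper":-0.5},{"x":0,"y":0,"z":0,"yaw":0,"gripper":-0.5},{"x":0,"y":0,"z":0,"yaw":0,"gripper":-0.5},{"x":0,"y":0,"z":0,"yaw":0,"gripper":-0.5},{"x":0,"y":0,"z":0,"yaw":0,"gripper":-0.5}]' 20
python3 -m inch '[{"x":0,"y":0,"z":-1,"yaw":0,"gripper":-0.5},{"x":0,"y":0,"z":-2,"yaw":0,"gripper":-0.5},{"x":0,"y":0,"z":-2,"yaw":0,"gripper":-0.5},{"x":0,"y":0,"z":-2,"yaw":0,"gripper":-0.5},{"x":0,"y":0,"z":-2,"yaw":0,"gripper":-0.5},{"x":0,"y":0,"z":-2,"yaw":0,"gripper":-0.5},{"x":0,"y":0,"z":-1,"yaw":0,"gripper":-0.5}]'
python3 -m inch '[{"x":0,"y":0,"z":0,"yaw":-1,"gripper":-0.5},{"x":0,"y":0,"z":0,"yaw":-1,"gripper":-0.5},{"x":0,"y":0,"z":0,"yaw":-1,"gripper":-0.5},{"x":0,"y":0,"z":0,"yaw":-1,"gripper":-0.5},{"x":0,"y":0,"z":0,"yaw":-1,"gripper":-0.5},{"x":0,"y":0,"z":0,"yaw":-1,"gripper":-0.5},{"x":0,"y":0,"z":0,"yaw":-1,"gripper":-0.5},{"x":0,"y":0,"z":0,"yaw":-1,"gripper":-0.5},{"x":0,"y":0,"z":0,"yaw":-1,"gripper":-0.5},{"x":0,"y":0,"z":0,"yaw":-1,"gripper":-0.5},{"x":0,"y":0,"z":0,"yaw":-1,"gripper":-0.5},{"x":0,"y":0,"z":0,"yaw":-1,"gripper":-0.5}]'
python3 -m inch '[{"x":0,"y":0,"z":0,"yaw":-1,"gripper":-0.5},{"x":0,"y":0,"z":0,"yaw":-1,"gripper":-0.5},{"x":0,"y":0,"z":0,"yaw":-1,"gripper":-0.5},{"x":0,"y":0,"z":0,"yaw":-1,"gripper":-0.5},{"x":0,"y":0,"z":0,"yaw":-1,"gripper":-0.5},{"x":0,"y":0,"z":0,"yaw":-1,"gripper":-0.5},{"x":0,"y":0,"z":0,"yaw":-1,"gripper":-0.5},{"x":0,"y":0,"z":0,"yaw":-0.7,"gripper":-0.5},{"x":0,"y":0,"z":0,"yaw":0,"gripper":-0.5}]'
python3 -c "
from h import *
to(500.1,-5,66,177.4)
W=lambda x,y,z:(504.3+.9989*x+.0461*y, 87-.0461*x+.9989*y, z)
def tray():
    f=grab('top'); b=f['bgr']; print(proj(f,[W(-37,-142.5,87),W(37,-142.5,87)]).round(1))
    cv2.imwrite('pics/t7.png',cv2.resize(b[200:300,225:405],None,fx=4,fy=4,interpolation=2))
tray()"
```

```text
time_s: 35.95
ee_pos: [424.9, -353.6, 55.1]
ee_rot: [-179.9, -0.1, 79.0]
force: [-0.0, 0.3, 0.5]
gripper_width: 64.1
time_s: 36.37
ee_pos: [425.9, -354.4, 57.4]
ee_rot: [179.9, 0.0, 78.9]
force: [-0.4, 0.0, 2.3]
gripper_width: 42.1
time_s: 36.95
ee_pos: [426.2, -354.6, 179.5]
ee_rot: [179.8, 0.1, 78.9]
force: [0.6, 0.1, -0.8]
gripper_width: 41.9
time_s: 37.95
ee_pos: [425.2, -353.8, 176.3]
ee_rot: [180.0, -0.1, 139.2]
force: [-0.4, -0.5, -1.8]
gripper_width: 42.0
time_s: 38.7
ee_pos: [425.2, -353.8, 176.3]
ee_rot: [180.0, -0.0, 177.5]
force: [-0.3, -0.5, -1.8]
gripper_width: 41.8
t38.70 p [ 425.2 -353.8  176.3] r [ 1.7996e+02 -4.0000e-02  1.7749e+02] F [-0.3 -0.5 -1.8] w41.8 q [ -41.    19.    97.8    0.    63.3 -128.5]
tool shift cm [-5.95 35.18 11.03] turn units 0.02
[[375.3 280.9]
 [376.8 248.6]]
```

View pics/t7.png

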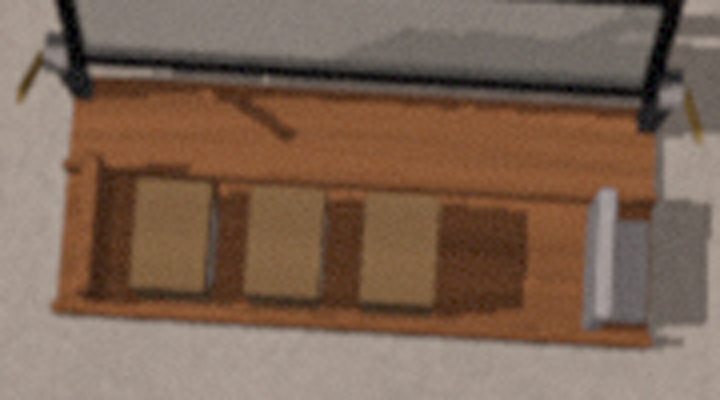

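Three cartons stand evenly spaced and square in the tray (crop x 135–440). The stop's inner face is at crop x≈595, near its back end, so there is room for the fourth.

```bash
python3 -m inch '[{"x":-0.5,"y":2.9,"z":0,"yaw":0,"gripper":-0.5},{"x":-0.5,"y":2.9,"z":0,"yaw":0,"gripper":-0.5},{"x":-0.5,"y":2.9,"z":0,"yaw":0,"gripper":-0.5},{"x":-0.5,"y":2.9,"z":0,"yaw":0,"gripper":-0.5},{"x":-0.5,"y":2.9,"z":0,"yaw":0,"gripper":-0.5},{"x":-0.5,"y":2.9,"z":0,"yaw":0,"gripper":-0.5},{"x":-0.5,"y":2.9,"z":0,"yaw":0,"gripper":-0.5},{"x":-0.5,"y":2.9,"z":0,"yaw":0,"gripper":-0.5},{"x":-0.5,"y":2.9,"z":0,"yaw":0,"gripper":-0.5},{"x":-0.5,"y":2.9,"z":0,"yaw":0,"gripper":-0.5},{"x":-0.5,"y":2.9,"z":0,"yaw":0,"gripper":-0.5},{"x":-0.4,"y":2.9,"z":0,"yaw":0,"gripper":-0.5}]'
python3 -m inch '[{"x":0,"y":0.4,"z":0,"yaw":0,"gripper":-0.5},{"x":0,"y":0,"z":0,"yaw":0,"gripper":-0.5},{"x":0,"y":0,"z":0,"yaw":0,"gripper":-0.5}]'
python3 -c "
from h import *
to(500.1,-5,66,177.4)"
```

```text
time_s: 39.75
ee_pos: [500.1, -7.6, 176.6]
ee_rot: [180.0, 0.0, 177.3]
force: [0.9, -0.3, -1.6]
gripper_width: 41.9
time_s: 40.0
ee_pos: [499.9, -5.3, 176.4]
ee_rot: [-180.0, -0.0, 177.4]
force: [0.2, -0.9, -0.9]
gripper_width: 42.0
t40.00 p [499.9  -5.3 176.4] r [-1.7997e+02 -3.0000e-02  1.7744e+02] F [ 0.2 -0.9 -0.9] w42.0 q [ -1.9  14.4 104.5  -0.   61.2 -89.3]
tool shift cm [-0.02  0.03 11.04] turn units 0.01
```

```bash
python3 -m inch '[{"x":0,"y":0,"z":1,"yaw":0,"gripper":-0.5},{"x":0,"y":0,"z":2,"yaw":0,"gripper":-0.5},{"x":0,"y":0,"z":2,"yaw":0,"gripper":-0.5},{"x":0,"y":0,"z":2,"yaw":0,"gripper":-0.5},{"x":0,"y":0,"z":2,"yaw":0,"gripper":-0.5},{"x":0,"y":0,"z":0.8,"yaw":0,"gripper":-0.5},{"x":0,"y":0,"z":0.6,"yaw":0,"gripper":-0.5},{"x":0,"y":0,"z":0.5,"yaw":0,"gripper":-0.5},{"x":0,"y":0,"z":0,"yaw":0,"gripper":-0.5}]'
python3 -m inch '[{"x":0,"y":0,"z":0,"yaw":0,"gripper":0.08},{"x":0,"y":0,"z":0,"yaw":0,"gripper":0.08},{"x":0,"y":0,"z":0,"yaw":0,"gripper":0.08},{"x":0,"y":0,"z":-1,"yaw":0,"gripper":0.08},{"x":0,"y":0,"z":-2,"yaw":0,"gripper":0.08},{"x":0,"y":0,"z":-2,"yaw":0,"gripper":0.08},{"x":0,"y":0,"z":-2,"yaw":0,"gripper":0.08},{"x":0,"y":0,"z":-2,"yaw":0,"gripper":0.08},{"x":0,"y":0,"z":-2,"yaw":0,"gripper":0.08},{"x":0,"y":0,"z":0,"yaw":0,"gripper":0.08}]'
python3 -m inch '[{"x":0,"y":-2,"z":0,"yaw":0,"gripper":-1},{"x":0,"y":-2,"z":0,"yaw":0,"gripper":-1},{"x":0,"y":-2,"z":0,"yaw":0,"gripper":-1},{"x":0,"y":-2,"z":0,"yaw":0,"gripper":-1},{"x":0,"y":-2,"z":0,"yaw":0,"gripper":-1},{"x":0,"y":-0.5,"z":0,"yaw":0,"gripper":-1},{"x":0,"y":0,"z":0,"yaw":0,"gripper":-1},{"x":0,"y":0,"z":0,"yaw":0,"gripper":-1},{"x":0,"y":0,"z":0,"yaw":0,"gripper":-1}]'
python3 -c "
from h import *
to(495.3,-107.8,75,177.4)
W=lambda x,y,z:(504.3+.9989*x+.0461*y, 87-.0461*x+.9989*y, z)
f=grab('wrist');t=grab('scene')
print(proj(f,[W(0,-152.5,87)]))
cv2.imwrite('pics/w8.png',np.hstack([cv2.resize(f['bgr'],(400,300)),cv2.resize(t['bgr'][180:360,230:420],(400,380))[:300]]))"
```

```text
time_s: 40.75
ee_pos: [500.1, -5.5, 67.2]
ee_rot: [180.0, -0.0, 177.4]
force: [-0.0, 0.0, -1.0]
gripper_width: 42.2
time_s: 41.58
ee_pos: [502.8, -5.1, 182.6]
ee_rot: [180.0, 0.6, 177.4]
force: [0.6, 1.0, 0.9]
gripper_width: 48.9
time_s: 42.33
ee_pos: [495.4, -109.1, 177.5]
ee_rot: [180.0, -0.0, 177.5]
force: [-0.3, 0.4, -0.9]
gripper_width: 0.3
t42.33 p [ 495.4 -109.1  177.5] r [ 1.7997e+02 -1.0000e-02  1.7747e+02] F [-0.3  0.4 -0.9] w0.3 q [ -13.7   14.9  103.5    0.    61.6 -101.2]
tool shift cm [ 0.02  0.13 10.25] turn units 0.01
[[390.45432162 260.10003932]]
```

View pics/w8.png

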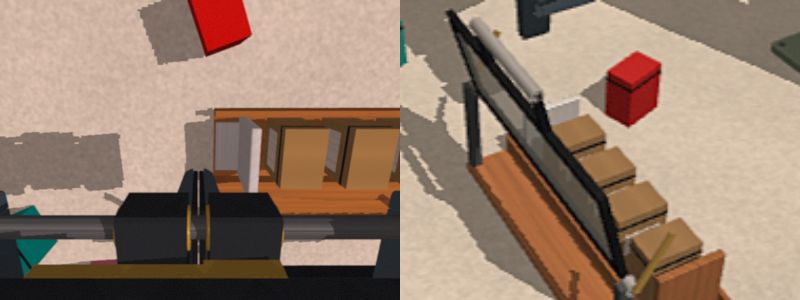

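The closed fingers are clear beyond the tray end. The stop plate (half-size (248,155)) has a low foot plate behind it; tips at 53 mm pass over that. Descending and pushing.

```bash
python3 -m inch '[{"x":0,"y":0,"z":2,"yaw":0,"gripper":-1},{"x":0,"y":0,"z":2,"yaw":0,"gripper":-1},{"x":0,"y":0,"z":2,"yaw":0,"gripper":-1},{"x":0,"y":0,"z":2,"yaw":0,"gripper":-1},{"x":0,"y":0,"z":1.5,"yaw":0,"gripper":-1},{"x":0,"y":0,"z":0.8,"yaw":0,"gripper":-1},{"x":0,"y":0.6,"z":0,"yaw":0,"gripper":-1},{"x":0,"y":0.6,"z":0,"yaw":0,"gripper":-1},{"x":0,"y":0.6,"z":0,"yaw":0,"gripper":-1},{"x":0,"y":0.4,"z":0,"yaw":0,"gripper":-1},{"x":0,"y":0.4,"z":0,"yaw":0,"gripper":-1},{"x":0,"y":0.4,"z":0,"yaw":0,"gripper":-1}]'
python3 -m inch '[{"x":0,"y":0.5,"z":0,"yaw":0,"gripper":-1},{"x":0,"y":0.5,"z":0,"yaw":0,"gripper":-1},{"x":0,"y":0.5,"z":0,"yaw":0,"gripper":-1},{"x":0,"y":0.5,"z":0,"yaw":0,"gripper":-1},{"x":0,"y":0.5,"z":0,"yaw":0,"gripper":-1},{"x":0,"y":0.5,"z":0,"yaw":0,"gripper":-1},{"x":0,"y":0.5,"z":0,"yaw":0,"gripper":-1},{"x":0,"y":0.5,"z":0,"yaw":0,"gripper":-1},{"x":0,"y":0.5,"z":0,"yaw":0,"gripper":-1},{"x":0,"y":0.5,"z":0,"yaw":0,"gripper":-1},{"x":0,"y":0.5,"z":0,"yaw":0,"gripper":-1},{"x":0,"y":0.5,"z":0,"yaw":0,"gripper":-1}]'
python3 -m inch '[{"x":0,"y":0.5,"z":0,"yaw":0,"gripper":-1},{"x":0,"y":0.5,"z":0,"yaw":0,"gripper":-1},{"x":0,"y":0.5,"z":0,"yaw":0,"gripper":-1},{"x":0,"y":0.5,"z":0,"yaw":0,"gripper":-1},{"x":0,"y":0.5,"z":0,"yaw":0,"gripper":-1},{"x":0,"y":0.5,"z":0,"yaw":0,"gripper":-1},{"x":0,"y":0.5,"z":0,"yaw":0,"gripper":-1}]'
python3 -c "
from h import *
to(502.2,43,75,177.4)
W=lambda x,y,z:(504.3+.9989*x+.0461*y, 87-.0461*x+.9989*y, z)
f=grab('top');t=grab('scene')
cv2.imwrite('pics/w9.png',np.vstack([cv2.resize(f['bgr'][210:295,225:405],(720,340)),cv2.resize(t['bgr'][200:360,240:420],(293,260)).copy() if 0 else cv2.resize(t['bgr'][220:340,240:420],(720,260))]))"
```

```text
time_s: 43.43
ee_pos: [497.3, -79.4, 75.2]
ee_rot: [-180.0, 0.1, 177.5]
force: [0.0, -0.3, 0.4]
gripper_width: 0.5
time_s: 44.43
ee_pos: [499.6, -19.7, 74.6]
ee_rot: [-180.0, 0.0, 177.4]
force: [-0.2, -4.6, 4.2]
gripper_width: 0.7
time_s: 45.02
ee_pos: [501.1, 15.3, 74.6]
ee_rot: [-180.0, 0.0, 177.4]
force: [-0.2, -5.4, 4.4]
gripper_width: 0.7
t45.02 p [501.1  15.3  74.6] r [-1.7999e+02  1.0000e-02  1.7744e+02] F [-0.2 -5.4  4.4] w0.7 q [  0.4  21.2 111.9  -0.   46.8 -87. ]
tool shift cm [ 0.02  2.78 -0.04] turn units 0.01
```

View pics/w9.png

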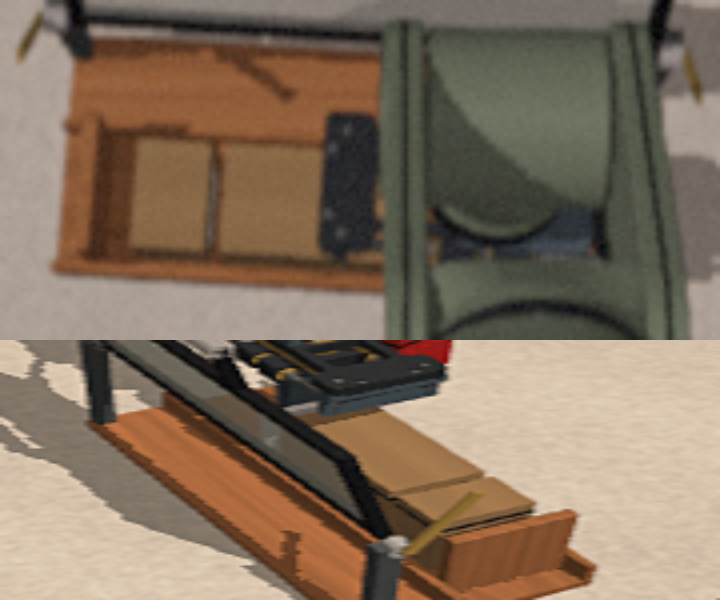

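The row is closing up squarely: only a small gap before the last carton and one at the wall remain. Pushing on, then gently to contact.

```bash
python3 -m inch '[{"x":0,"y":0.4,"z":0,"yaw":0,"gripper":-1},{"x":0,"y":0.4,"z":0,"yaw":0,"gripper":-1},{"x":0,"y":0.4,"z":0,"yaw":0,"gripper":-1},{"x":0,"y":0.4,"z":0,"yaw":0,"gripper":-1},{"x":0,"y":0.4,"z":0,"yaw":0,"gripper":-1},{"x":0,"y":0.2,"z":0,"yaw":0,"gripper":-1},{"x":0,"y":0.1,"z":0,"yaw":0,"gripper":-1},{"x":0,"y":0,"z":0,"yaw":0,"gripper":-1}]'
python3 -m inch '[{"x":0,"y":0.1,"z":0,"yaw":0,"gripper":-1},{"x":0,"y":0.1,"z":0,"yaw":0,"gripper":-1},{"x":0,"y":0,"z":0,"yaw":0,"gripper":-1}]'
python3 -m inch '[{"x":0,"y":0.1,"z":0,"yaw":0,"gripper":-1},{"x":0,"y":0.1,"z":0,"yaw":0,"gripper":-1},{"x":0,"y":0,"z":0,"yaw":0,"gripper":-1}]'
```

```text
time_s: 45.78
ee_pos: [501.9, 37.9, 74.3]
ee_rot: [-180.0, -0.0, 177.4]
force: [0.2, -3.4, 1.3]
gripper_width: 0.8
time_s: 46.03
ee_pos: [502.0, 39.8, 74.3]
ee_rot: [-180.0, -0.0, 177.4]
force: [0.5, -5.8, 1.4]
gripper_width: 0.5
time_s: 46.28
ee_pos: [502.1, 41.8, 74.3]
ee_rot: [-180.0, -0.0, 177.4]
force: [0.1, -4.9, 1.0]
gripper_width: 0.1
```

```bash
python3 -m inch '[{"x":0,"y":0.1,"z":0,"yaw":0,"gripper":-1},{"x":0,"y":0,"z":0,"yaw":0,"gripper":-1}]'
python3 -m inch '[{"x":0,"y":0.1,"z":0,"yaw":0,"gripper":-1},{"x":0,"y":0,"z":0,"yaw":0,"gripper":-1}]'
python3 -m inch '[{"x":0,"y":0.1,"z":0,"yaw":0,"gripper":-1},{"x":0,"y":0,"z":0,"yaw":0,"gripper":-1}]'
```

```text
time_s: 46.45
ee_pos: [502.2, 42.8, 74.4]
ee_rot: [-180.0, -0.0, 177.4]
force: [-0.1, -4.4, 0.5]
gripper_width: 0.4
time_s: 46.62
ee_pos: [502.2, 43.9, 74.3]
ee_rot: [180.0, -0.0, 177.4]
force: [-0.2, -4.2, -0.3]
gripper_width: 0.5
time_s: 46.78
ee_pos: [502.2, 44.9, 74.4]
ee_rot: [180.0, -0.0, 177.4]
force: [-0.2, -3.7, -0.8]
gripper_width: 0.4
```

```bash
python3 -m inch '[{"x":0,"y":0.1,"z":0,"yaw":0,"gripper":-1},{"x":0,"y":0,"z":0,"yaw":0,"gripper":-1}]'
python3 -m inch '[{"x":0,"y":0.1,"z":0,"yaw":0,"gripper":-1},{"x":0,"y":0,"z":0,"yaw":0,"gripper":-1}]'
python3 -c "
from h import *
st();f=grab('top');t=grab('scene')
cv2.imwrite('pics/w10.png',np.vstack([cv2.resize(f['bgr'][210:295,225:405],(720,340)),cv2.resize(t['bgr'][220:340,240:420],(720,260))]))"
```

```text
time_s: 46.95
ee_pos: [502.3, 45.4, 74.3]
ee_rot: [-179.9, -0.0, 177.5]
force: [0.3, -6.1, -0.4]
gripper_width: 0.5
time_s: 47.12
ee_pos: [502.3, 45.5, 74.4]
ee_rot: [-179.8, -0.0, 177.5]
force: [-0.8, -11.6, 1.2]
gripper_width: 0.3
t47.12 p [502.3  45.5  74.4] r [-1.7984e+02 -3.0000e-02  1.7752e+02] F [ -0.8 -11.6   1.2] w0.3 q [  4.   21.5 111.5  -0.2  47.  -83.4]
```

View pics/w10.png

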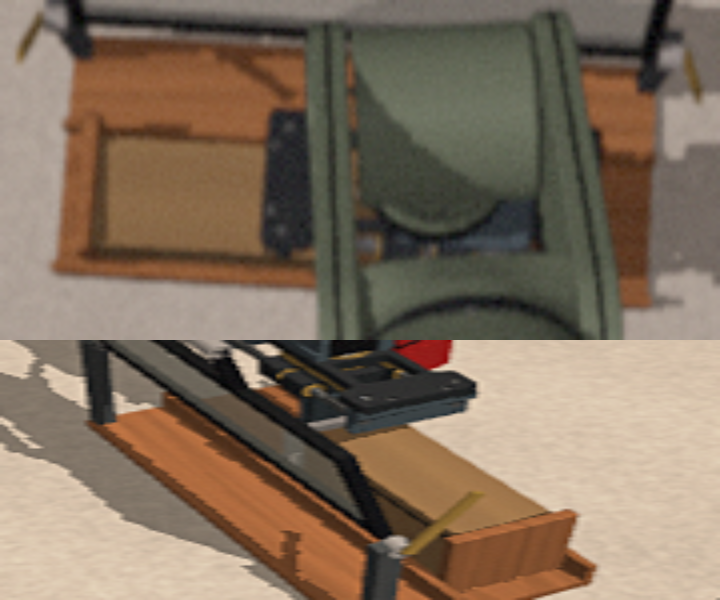

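The push force rose to 11.6 N with no further motion, and both views show an unbroken row against the wall. Hold briefly, back off, rise, turn and move over the bar.

```bash
python3 -m inch '[{"x":0,"y":0,"z":0,"yaw":0,"gripper":-1},{"x":0,"y":0,"z":0,"yaw":0,"gripper":-1},{"x":0,"y":0,"z":0,"yaw":0,"gripper":-1},{"x":0,"y":0,"z":0,"yaw":0,"gripper":-1},{"x":0,"y":-0.3,"z":0,"yaw":0,"gripper":-1},{"x":0,"y":-1,"z":0,"yaw":0,"gripper":-1},{"x":0,"y":-1,"z":0,"yaw":0,"gripper":-1},{"x":0,"y":-1,"z":0,"yaw":0,"gripper":-1},{"x":0,"y":0,"z":-1,"yaw":0,"gripper":-1},{"x":0,"y":0,"z":-2,"yaw":0,"gripper":-1},{"x":0,"y":0,"z":-2,"yaw":0,"gripper":-1},{"x":0,"y":0,"z":-2,"yaw":0,"gripper":-1}]'
python3 -m inch '[{"x":0,"y":0,"z":-2.5,"yaw":0,"gripper":-1},{"x":0,"y":0,"z":-2.5,"yaw":0,"gripper":-1},{"x":0,"y":0,"z":-2.5,"yaw":0,"gripper":-1},{"x":0,"y":0,"z":-2.5,"yaw":0,"gripper":-1},{"x":0,"y":0,"z":-2.5,"yaw":0,"gripper":-1},{"x":0,"y":0,"z":-2.5,"yaw":0,"gripper":-1},{"x":0,"y":0,"z":-2.5,"yaw":0,"gripper":-1},{"x":0,"y":0,"z":-2.5,"yaw":0,"gripper":-0.23},{"x":0,"y":0,"z":-1.5,"yaw":0,"gripper":-0.23},{"x":0,"y":0,"z":0,"yaw":0,"gripper":-0.23}]'
python3 -m inch '[{"x":0,"y":0,"z":0,"yaw":1,"gripper":-0.23},{"x":0,"y":0,"z":0,"yaw":1,"gripper":-0.23},{"x":0,"y":0,"z":0,"yaw":1,"gripper":-0.23},{"x":0,"y":0,"z":0,"yaw":1,"gripper":-0.23},{"x":0,"y":0,"z":0,"yaw":1,"gripper":-0.23},{"x":0,"y":0,"z":0,"yaw":1,"gripper":-0.23},{"x":0,"y":0,"z":0,"yaw":1,"gripper":-0.23},{"x":0,"y":0,"z":0,"yaw":1,"gripper":-0.23},{"x":0,"y":0,"z":0,"yaw":1,"gripper":-0.23}]'
python3 -m inch '[{"x":0,"y":0,"z":0,"yaw":1,"gripper":-0.23},{"x":0,"y":0,"z":0,"yaw":1,"gripper":-0.23},{"x":0,"y":0,"z":0,"yaw":1,"gripper":-0.23},{"x":0,"y":0,"z":0,"yaw":1,"gripper":-0.23},{"x":0,"y":0,"z":0,"yaw":1,"gripper":-0.23},{"x":0,"y":0,"z":0,"yaw":1,"gripper":-0.23},{"x":0,"y":0,"z":0,"yaw":1,"gripper":-0.23},{"x":0,"y":0,"z":0,"yaw":1,"gripper":-0.23},{"x":0,"y":0,"z":0,"yaw":1,"gripper":-0.23},{"x":0,"y":0,"z":0,"yaw":0,"gripper":-0.23}]'
python3 -c "
from h import *
to(631,83,350,87.4)
f=grab('top');t=grab('scene')
cv2.imwrite('pics/w11.png',np.vstack([cv2.resize(f['bgr'][210:295,225:405],(720,340)),cv2.resize(t['bgr'][220:340,240:420],(720,260))]))"
```

```text
time_s: 48.22
ee_pos: [500.9, 13.8, 146.0]
ee_rot: [180.0, -0.0, 177.4]
force: [0.5, -0.3, -0.0]
gripper_width: 0.6
time_s: 49.05
ee_pos: [502.1, 13.9, 364.0]
ee_rot: [179.9, 0.5, 177.4]
force: [-0.1, -0.6, -0.0]
gripper_width: 17.6
time_s: 49.8
ee_pos: [500.3, 14.0, 358.5]
ee_rot: [-179.9, -0.1, 132.2]
force: [-0.7, 0.2, 0.1]
gripper_width: 35.0
time_s: 50.63
ee_pos: [500.4, 13.9, 358.6]
ee_rot: [-179.9, -0.0, 87.3]
force: [-0.6, -0.0, -0.2]
gripper_width: 35.1
t50.63 p [500.4  13.9 358.6] r [-1.7989e+02 -3.0000e-02  8.7350e+01] F [-0.6 -0.  -0.2] w35.1 q [ 0.3  8.4 85.5  0.  86.2  2.9]
tool shift cm [ 7.5  12.72  0.86] turn units -0.01
```

View pics/w11.png

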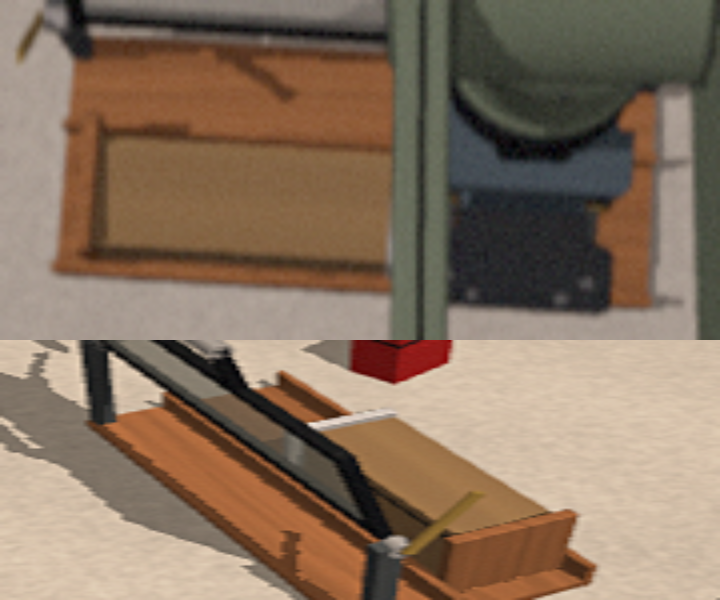

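The row is unbroken from the end wall to the stop, with the gripper clear. Now over the bar.

```bash
python3 -m inch '[{"x":1,"y":1.6,"z":0,"yaw":0,"gripper":-0.23},{"x":1,"y":1.6,"z":0,"yaw":0,"gripper":-0.23},{"x":1,"y":1.6,"z":0,"yaw":0,"gripper":-0.23},{"x":1,"y":1.6,"z":0,"yaw":0,"gripper":-0.23},{"x":1,"y":1.6,"z":0,"yaw":0,"gripper":-0.23},{"x":1,"y":1.6,"z":0,"yaw":0,"gripper":-0.23},{"x":1,"y":1.6,"z":0,"yaw":0,"gripper":-0.23},{"x":0.5,"y":1.5,"z":0,"yaw":0,"gripper":-0.23},{"x":0,"y":0,"z":0,"yaw":0,"gripper":-0.23},{"x":0,"y":0,"z":0,"yaw":0,"gripper":-0.23}]'
python3 -c "
from h import *
to(631,83,287,87.4)
f=grab('wrist','w12.png')"
```

```text
time_s: 51.57
ee_pos: [631.2, 83.2, 358.4]
ee_rot: [-179.9, 0.0, 87.5]
force: [0.2, -0.2, 0.8]
gripper_width: 35.3
t51.57 p [631.2  83.2 358.4] r [-1.7987e+02  2.0000e-02  8.7520e+01] F [ 0.2 -0.2  0.8] w35.3 q [ 6.5 21.8 67.2  0.  91.2  9. ]
tool shift cm [-0.02 -0.02  7.14] turn units 0.02
```

View pics/w12.png

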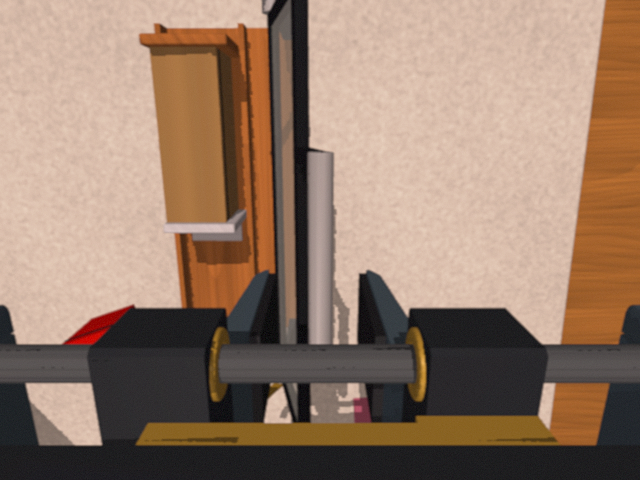

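Bar centred between the fingertips (308–333 against 275 and 358), and the row is snug. Descend, pinch and bring the cover forward.

```bash
python3 -m inch '[{"x":0,"y":0.1,"z":1,"yaw":0,"gripper":-0.23},{"x":0,"y":0,"z":1,"yaw":0,"gripper":-0.23},{"x":0,"y":0,"z":1,"yaw":0,"gripper":-0.23},{"x":0,"y":0,"z":1,"yaw":0,"gripper":-0.23},{"x":0,"y":0,"z":1,"yaw":0,"gripper":-0.23},{"x":0,"y":0,"z":1,"yaw":0,"gripper":-0.23},{"x":0,"y":0,"z":1,"yaw":0,"gripper":-0.23},{"x":0,"y":0,"z":0,"yaw":0,"gripper":-0.23}]'
python3 -m inch '[{"x":0,"y":0,"z":0,"yaw":0,"gripper":-0.8},{"x":0,"y":0,"z":0,"yaw":0,"gripper":-0.8},{"x":0,"y":0,"z":0,"yaw":0,"gripper":-0.8},{"x":0,"y":0,"z":0,"yaw":0,"gripper":-0.8},{"x":0,"y":0,"z":0,"yaw":0,"gripper":-0.8}]' 20
python3 -m inch '[{"x":0,"y":-1.41,"z":-0.31,"yaw":0,"gripper":-0.8},{"x":0,"y":-1.43,"z":-0.19,"yaw":0,"gripper":-0.8},{"x":0,"y":-1.44,"z":-0.06,"yaw":0,"gripper":-0.8},{"x":0,"y":-1.44,"z":0.06,"yaw":0,"gripper":-0.8},{"x":0,"y":-1.43,"z":0.19,"yaw":0,"gripper":-0.8},{"x":0,"y":-1.41,"z":0.31,"yaw":0,"gripper":-0.8},{"x":0,"y":-1.37,"z":0.43,"yaw":0,"gripper":-0.8},{"x":0,"y":-1.33,"z":0.55,"yaw":0,"gripper":-0.8},{"x":0,"y":0,"z":0,"yaw":0,"gripper":-0.8},{"x":0,"y":0,"z":0,"yaw":0,"gripper":-0.8}]'
cat >> h.py <<'E'
def ang():
    p=st()['ee_pos']; ps=np.radians(-2.64);x=(p[0]-504.3)*np.cos(ps)+(p[1]-87)*np.sin(ps)
    print('rack x',x,'atan',np.degrees(np.arctan2(p[2]-3-125,85-x)),'acos x',np.degrees(np.arccos((85-x)/165)))
    to(*(np.array([504.3,87])+np.array([np.cos(ps),np.sin(ps)])*(85-82.5)+np.array([-np.sin(ps),np.cos(ps)])*0),125+143+3)
E
python3 -c "
from h import *
ang()"
```

```text
time_s: 52.28
ee_pos: [631.2, 83.0, 286.7]
ee_rot: [-179.7, 0.0, 87.4]
force: [-0.1, 0.5, -0.1]
gripper_width: 34.7
time_s: 52.7
ee_pos: [632.6, 83.2, 290.3]
ee_rot: [179.9, -0.0, 87.4]
force: [0.6, 1.3, 1.4]
gripper_width: 13.7
time_s: 53.53
ee_pos: [518.6, 88.4, 280.2]
ee_rot: [-179.9, -0.0, 87.4]
force: [-4.5, 0.2, 3.7]
gripper_width: 13.5
t53.53 p [518.6  88.4 280.2] r [-1.7988e+02 -3.0000e-02  8.7450e+01] F [-4.5  0.2  3.7] w13.5 q [ 8.4 12.5 91.4  0.1 76.3 10.9]
rack x 14.200376755292437 atan 65.05921333806846 acos x 64.59026406121912
t53.53 p [518.6  88.4 280.2] r [-1.7988e+02 -3.0000e-02  8.7450e+01] F [-4.5  0.2  3.7] w13.5 q [ 8.4 12.5 91.4  0.1 76.3 10.9]
tool shift cm [-0.2  -1.17  0.92] turn units None
```

```bash
python3 -m inch '[{"x":0,"y":-0.6,"z":0.32,"yaw":0,"gripper":-0.8},{"x":0,"y":-0.6,"z":0.38,"yaw":0,"gripper":-0.8},{"x":0,"y":0,"z":0,"yaw":0,"gripper":-0.8},{"x":0,"y":0,"z":0,"yaw":0,"gripper":-0.8}]'
python3 -c "
from h import *
ang()
t=grab('scene')
W=lambda x,y,z:(504.3+.9989*x+.0461*y, 87-.0461*x+.9989*y, z)
b=cv2.resize(t['bgr'],None,fx=5,fy=5,interpolation=2)
for a,c in ((55,(255,0,0)),(60,(0,255,0)),(65,(0,0,255))):
    r=np.radians(a); q=proj(t,[W(85-l*np.cos(r),163.5,125+l*np.sin(r)) for l in (0,120)])*5; cv2.line(b,*[tuple(int(v) for v in u) for u in q],c,1)
    r=np.radians(a); q=proj(t,[W(85-165*np.cos(r),yy,125+165*np.sin(r)) for yy in (-65,65)])*5; cv2.line(b,*[tuple(int(v) for v in u) for u in q],c,1)
cv2.imwrite('pics/w13.png',cv2.resize(b[800:1750,1200:2200],(632,600)))"
```

```text
time_s: 53.87
ee_pos: [508.2, 88.8, 274.0]
ee_rot: [180.0, -0.0, 87.4]
force: [-3.6, -0.2, 5.5]
gripper_width: 13.3
t53.87 p [508.2  88.8 274. ] r [ 1.7995e+02 -3.0000e-02  8.7440e+01] F [-3.6 -0.2  5.5] w13.3 q [ 8.6 11.6 93.4  0.  74.9 11.2]
rack x 3.794959034882035 atan 60.920108833126655 acos x 60.51789087774704
t53.87 p [508.2  88.8 274. ] r [ 1.7995e+02 -3.0000e-02  8.7440e+01] F [-3.6 -0.2  5.5] w13.3 q [ 8.6 11.6 93.4  0.  74.9 11.2]
tool shift cm [-0.2  -0.13  0.3 ] turn units None
```

View pics/w13.png

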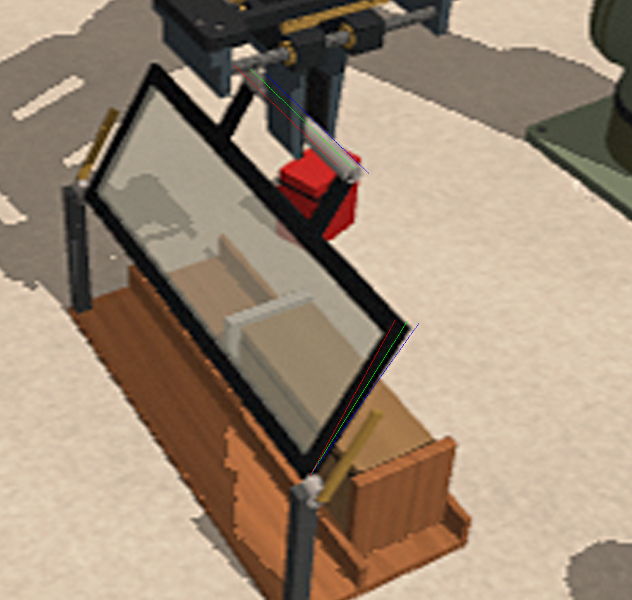

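The cover edge lies on the 60° line and parallel to the brass strip. The arm reading gives about 60.7°. Releasing.

```bash
python3 -m inch '[{"x":0,"y":0,"z":0,"yaw":0,"gripper":-0.3},{"x":0,"y":0,"z":0,"yaw":0,"gripper":-0.3},{"x":0,"y":0,"z":0,"yaw":0,"gripper":-0.3},{"x":0,"y":0,"z":0,"yaw":0,"gripper":-0.3},{"x":0,"y":0,"z":-0.8,"yaw":0,"gripper":-0.3},{"x":0,"y":0,"z":-1.5,"yaw":0,"gripper":-0.3},{"x":0,"y":0,"z":-2,"yaw":0,"gripper":-0.3},{"x":0,"y":0,"z":-2,"yaw":0,"gripper":-0.3},{"x":0,"y":0,"z":-2,"yaw":0,"gripper":-0.3},{"x":0,"y":-2,"z":0,"yaw":0,"gripper":-0.3},{"x":0,"y":-2,"z":0,"yaw":0,"gripper":-0.3},{"x":0,"y":-2,"z":0,"yaw":0,"gripper":-0.3}]'
python3 -m inch '[{"x":0,"y":-3,"z":0,"yaw":0,"gripper":-0.3},{"x":0,"y":-3,"z":0,"yaw":0,"gripper":-0.3},{"x":0,"y":-2,"z":0,"yaw":0,"gripper":-0.3},{"x":0,"y":0,"z":0,"yaw":0,"gripper":-0.3},{"x":0,"y":0,"z":0,"yaw":0,"gripper":-0.3},{"x":0,"y":0,"z":0,"yaw":0,"gripper":-0.3},{"x":0,"y":0,"z":0,"yaw":0,"gripper":-0.3},{"x":0,"y":0,"z":0,"yaw":0,"gripper":-0.3},{"x":0,"y":0,"z":0,"yaw":0,"gripper":-0.3},{"x":0,"y":0,"z":0,"yaw":0,"gripper":-0.3},{"x":0,"y":0,"z":0,"yaw":0,"gripper":-0.3},{"x":0,"y":0,"z":0,"yaw":0,"gripper":-0.3}]'
python3 -c "
from h import *
st()
t=grab('scene')
W=lambda x,y,z:(504.3+.9989*x+.0461*y, 87-.0461*x+.9989*y, z)
b=cv2.resize(t['bgr'],None,fx=5,fy=5,interpolation=2)
for a,c in ((56,(255,0,0)),(60,(0,255,0)),(64,(0,0,255))):
    r=np.radians(a)
    for l0,yy in ((165,(-65,65)),(120,(-163.5,163.5))):
        q=proj(t,[W(85-l0*np.cos(r),y,125+l0*np.sin(r)) for y in yy])*5; cv2.line(b,*[tuple(int(v) for v in u) for u in q],c,2)
cv2.imwrite('pics/w14.png',cv2.resize(b[800:1750,1200:2200],(632,600)))"
```

```text
time_s: 54.92
ee_pos: [447.5, 91.4, 356.4]
ee_rot: [180.0, -0.0, 87.4]
force: [0.8, 0.6, 0.1]
gripper_width: 31.8
time_s: 55.92
ee_pos: [368.1, 94.9, 355.6]
ee_rot: [-180.0, 0.0, 87.4]
force: [-0.2, -0.7, 0.0]
gripper_width: 31.8
t55.92 p [368.1  94.9 355.6] r [-179.98    0.     87.43] F [-0.2 -0.7  0. ] w31.8 q [12.7 -3.2 98.3  0.  85.  15.3]
```

Run:
```python
from h import *
W=lambda x,y,z:(504.3+.9989*x+.0461*y, 87-.0461*x+.9989*y, z)
for n in ("scene","top"):
    t=grab(n); g=cv2.cvtColor(t["bgr"],cv2.COLOR_BGR2GRAY); hsv=cv2.cvtColor(t["bgr"],cv2.COLOR_BGR2HSV)
    for l,ys in ((165,(-40,-20,20,40)),(115,(-120,-100,100,120))):
        out=[]
        for a in range(46,76,2):
            r=np.radians(a); u=proj(t,[W(85-l*np.cos(r),y,125+l*np.sin(r)) for y in ys])
            v=[cv2.getRectSubPix(t["bgr"],(1,1),tuple(float(x) for x in q))[0,0] for q in u]
            out.append((a,int(np.mean(v)),int(np.mean([np.ptp(x.astype(int)) for x in v]))))
        print(n,l,out)
    if n=="top":
        print("row",[(y,)+tuple(int(c) for c in hsv[tuple(proj(t,W(-22,y,80))[0][::-1].round().astype(int))]) for y in range(160,-50,-6)])
```

```text
scene 165 [(46, 187, 40), (48, 188, 41), (50, 186, 44), (52, 167, 66), (54, 162, 62), (56, 152, 39), (58, 157, 24), (60, 152, 22), (62, 135, 20), (64, 111, 16), (66, 80, 10), (68, 123, 23), (70, 153, 33), (72, 145, 32), (74, 149, 32)]
scene 115 [(46, 152, 33), (48, 170, 38), (50, 188, 42), (52, 201, 46), (54, 189, 43), (56, 131, 28), (58, 51, 7), (60, 17, 2), (62, 13, 2), (64, 15, 2), (66, 15, 2), (68, 10, 2), (70, 49, 8), (72, 126, 22), (74, 130, 22)]
top 165 [(46, 51, 4), (48, 42, 4), (50, 52, 3), (52, 99, 36), (54, 107, 39), (56, 108, 40), (58, 102, 24), (60, 134, 12), (62, 116, 11), (64, 79, 67), (66, 22, 8), (68, 21, 6), (70, 90, 25), (72, 90, 25), (74, 89, 25)]
top 115 [(46, 90, 68), (48, 86, 66), (50, 59, 54), (52, 57, 55), (54, 72, 69), (56, 80, 72), (58, 64, 54), (60, 25, 5), (62, 15, 6), (64, 59, 19), (66, 95, 31), (68, 96, 30), (70, 94, 28), (72, 93, 27), (74, 91, 25)]
row [(160, 12, 156, 126), (154, 12, 160, 137), (148, 14, 123, 79), (142, 15, 128, 82), (136, 15, 125, 131), (130, 15, 124, 132), (124, 15, 120, 132), (118, 14, 119, 131), (112, 17, 127, 130), (106, 15, 134, 129), (100, 14, 124, 132), (94, 15, 133, 128), (88, 16, 123, 131), (82, 14, 116, 134), (76, 14, 125, 131), (70, 17, 123, 131), (64, 12, 69, 63), (58, 100, 18, 43), (52, 102, 32, 40), (46, 0, 6, 43), (40, 102, 29, 44), (34, 95, 34, 45), (28, 120, 26, 40), (22, 120, 22, 46), (16, 60, 33, 46), (10, 10, 19, 40), (4, 47, 53, 68), (-2, 39, 38, 67), (-8, 35, 47, 71), (-14, 36, 35, 73), (-20, 34, 52, 74), (-26, 35, 36, 77), (-32, 41, 36, 56), (-38, 38, 54, 75), (-44, 39, 41, 87)]
```

```bash
python3 -m inch '[{"x":-3,"y":0,"z":0,"yaw":0,"gripper":-0.3},{"x":-3,"y":0,"z":0,"yaw":0,"gripper":-0.3},{"x":-3,"y":0,"z":0,"yaw":0,"gripper":-0.3},{"x":-3,"y":0,"z":0,"yaw":0,"gripper":-0.3},{"x":-3,"y":0,"z":0,"yaw":0,"gripper":-0.3},{"x":-3,"y":0,"z":0,"yaw":0,"gripper":-0.3},{"x":-3,"y":0,"z":0,"yaw":0,"gripper":-0.3},{"x":-3,"y":0,"z":0,"yaw":0,"gripper":-0.3},{"x":-3,"y":0,"z":0,"yaw":0,"gripper":-0.3},{"x":-3,"y":0,"z":0,"yaw":0,"gripper":-0.3},{"x":0,"y":0,"z":0,"yaw":0,"gripper":-0.3},{"x":0,"y":0,"z":0,"yaw":0,"gripper":-0.3}]'
python3 - <<'E'
from h import *
W=lambda x,y,z:(504.3+.9989*x+.0461*y, 87-.0461*x+.9989*y, z)
t=grab("top","end.png"); hsv=cv2.cvtColor(t["bgr"],cv2.COLOR_BGR2HSV)
for x in (-26,-20): print(x,[(y,)+tuple(int(c) for c in hsv[tuple(proj(t,W(x,y,80))[0][::-1].round().astype(int))]) for y in range(154,-60,-5)])
for l in (165,115):
    print([(a,int(np.mean([t["bgr"][tuple(proj(t,W(85-l*np.cos(np.radians(a)),y,125+l*np.sin(np.radians(a))))[0][::-1].round().astype(int))].mean() for y in (-40,-20,0,20,40)]))) for a in range(54,70,2)])
E
```

```text
time_s: 57.07
ee_pos: [354.3, -205.7, 355.4]
ee_rot: [-180.0, -0.0, 87.3]
force: [0.5, -0.8, -0.1]
gripper_width: 31.9
-26 [(154, 13, 152, 136), (149, 11, 162, 93), (144, 14, 124, 80), (139, 15, 122, 123), (134, 14, 125, 124), (129, 17, 125, 129), (124, 15, 127, 124), (119, 15, 124, 127), (114, 15, 117, 131), (109, 15, 131, 125), (104, 13, 125, 124), (99, 15, 126, 127), (94, 14, 133, 125), (89, 15, 126, 125), (84, 15, 129, 127), (79, 16, 129, 125), (74, 15, 139, 127), (69, 15, 132, 124), (64, 15, 121, 129), (59, 15, 124, 125), (54, 15, 124, 128), (49, 15, 123, 131), (44, 15, 133, 127), (39, 16, 118, 130), (34, 14, 126, 123), (29, 15, 132, 124), (24, 15, 121, 129), (19, 16, 136, 126), (14, 14, 122, 127), (9, 15, 131, 125), (4, 15, 119, 129), (-1, 16, 132, 124), (-6, 15, 124, 125), (-11, 15, 125, 126), (-16, 15, 131, 125), (-21, 3, 16, 158), (-26, 7, 20, 163), (-31, 0, 17, 108), (-36, 12, 25, 104), (-41, 0, 12, 107), (-46, 10, 15, 103), (-51, 9, 16, 110), (-56, 9, 48, 100)]
-20 [(154, 13, 156, 136), (149, 11, 170, 96), (144, 17, 145, 81), (139, 16, 133, 123), (134, 15, 132, 129), (129,
[... 222 characters left out ...]
74, 15, 120, 128), (69, 15, 129, 127), (64, 15, 125, 126), (59, 15, 127, 129), (54, 15, 116, 130), (49, 15, 134, 126), (44, 14, 125, 129), (39, 15, 126, 130), (34, 15, 120, 127), (29, 15, 125, 126), (24, 15, 122, 127), (19, 15, 120, 127), (14, 15, 126, 127), (9, 15, 132, 124), (4, 15, 123, 129), (-1, 16, 130, 124), (-6, 16, 127, 129), (-11, 16, 124, 127), (-16, 15, 131, 128), (-21, 3, 19, 161), (-26, 3, 19, 160), (-31, 3, 20, 116), (-36, 175, 15, 105), (-41, 0, 20, 102), (-46, 170, 15, 102), (-51, 5, 14, 111), (-56, 8, 38, 101)]
[(54, 99), (56, 106), (58, 98), (60, 132), (62, 116), (64, 75), (66, 22), (68, 22)]
[(54, 107), (56, 77), (58, 57), (60, 16), (62, 14), (64, 56), (66, 88), (68, 89)]
```

Row unbroken from the wall (147) to the stop face (about -20), and the cover still reads 60–61° after more than 2 s released. Handing in.

```bash
python3 -c "
from workcell import env
print(env.job_done())"
```

```text
the job is handed in; nothing more can be done
None
```

The job is done and handed in at about 57 s of the 210 s; no verdict was reported.

- **Cover opened:** I pinched the bar and swung the cover back to about 105° (1.84 rad), measured from the arm pose.
- **Cartons loaded:** Four brown cartons were present. I stood all four in the tray with the 62 mm side across it. The red, turquoise and pink look-alikes were left alone, and so were the mug, jug and timer. I did not measure the bystanders' positions again at the end.
- **Row closed:** I pushed the stop from outside until the force rose to 11.6 N and it would not move further. I then backed off.
- **Cover set:** I brought the cover to about 60.7° by the arm pose and let go.

**Last checks:**
- The top camera showed unbroken cardboard from the end wall to the stop face at rack y ≈ -20 mm, where four snug cartons would put it.
- Along the end-wall edge, y 149–144 mm is darker. I took this for shadow. The pushing force says that end is tight.
- More than 2 s after release the cover still read about 60–61° in the top view.
- The scene camera agreed less sharply: bar 58–62°, and the dark frame spread over 58–68°.
- The arm touched nothing; the force reading was about zero.
- The picture saved right after release could not be viewed because the 16-picture limit was reached. The final checks of the cover and row were therefore made on pixel values only.

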